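Wind a geared butterfly valve open with its loose crank

TASK

The butterfly valve bolted to the bench has to be wound fully open. Pick up its loose crank and push the square socket fully home on the gearbox's leaning square shaft, turning it until it drops on, then wind the crank round anticlockwise (seen from the shaft's end) until the valve comes up against its open stop. Let go and leave the crank seated on the shaft, and do not disturb the loose fittings, the junction box or the roll of tape lying around.

Things in the scene. Friction and masses are not known exactly. Their poses are not given: they have to be found in the camera images.
- valve: Butterfly valve with worm gearbox, bolted to the bench. Origin on the bench under the middle of the round grey gearbox case (92 mm across, 46 mm thick along y, stem axis level along y, 55 mm up); z up. The dark valve ring lies flat, centred at y = -100 mm: 72 mm bore, top 80 mm up, bolt heads to 92 mm, open disc to 90 mm, flange 128 mm across.
- gear_nose: Upper end of the grey worm case. Origin on the axis of the square input shaft, in the top face of a round steel collar 33 mm across: on this face the crank's hub comes to rest. z runs out along the shaft, leaning 30 degrees from vertical to the left and towards the robot; x and y are fixed to the case and do not show the shaft's turn. With the crank home, its origin and z axis lie on these.
- shaft_tip (a point): Tip of the square shaft, z = 30 mm in gear_nose's frame (axes as gear_nose's). Shaft 19 mm across flats, last 7 mm tapering to 12 mm. Its flats stand at any angle, not given: feel or look. About 0.12 N m turns it, positive about z (anticlockwise seen from its end) to open; it stays where left, hard stops at closed and open. Turning it 10 rad turns the disc 1 rad.
- disc (a joint): Angle of the valve disc: 0 closed (disc flat across the bore), 1.571 fully open (disc on edge), where the shaft meets its end stop. At the start it is between 0 and 0.32. One turn of the crank opens it by 0.628.
- crank: Loose steel crank, about 0.39 kg. Origin at the socket's mouth in the underside of the hub, on the hub axis; z along the hub away from the mouth (up while it lies flat on the bench, as at the start); x along the arm to the grip. The socket is square, 21.5 mm across flats, 34 mm deep, with a 2 mm lead-in at the mouth, flats parallel to the hub's faces.
- hub_mid (a point): Point on the crank's hub axis at z = 30 mm in its frame, a place to hold it while fitting. The hub is a square block 36 x 36 mm, faces across x and y, 46 mm high. The arm, a flat bar 24 mm wide and 12 mm thick, leaves it along x with its underside level with the hub's.
- grip_mid (a point): Middle of the crank's black grip, at x = 70 mm, z = 40 mm in the crank's frame (axes as the crank's). The grip is a cylinder 26 mm in diameter, z from 14 to 62 mm, that spins freely about its own axis on the end of the arm.
- coupling_a: Grey pipe coupling standing on end, 44 mm across, 41 mm high; origin under its centre. Leave it.
- reducer_a: Dark bell reducer, standing, 54 mm across, 38 mm high; origin under its centre. Leave it.
- union_a: Rusty union, standing, 54 mm across, 47 mm high; origin under its centre. Leave it.
- seal_tape: Roll of thread seal tape lying flat, 49 mm across, 14 mm high; origin under its centre. Leave it.
- octagon_box: Grey steel octagonal junction box, 65 mm across, 38 mm high; origin under its centre. Leave it.

How it is judged:
By the outcome, as a careful person would: the job done as asked, in the order asked, and still so for the second after the job is handed in, with the robot touching nothing.
It also fails if it takes over 67 s, if anything falls off the work surface, if the arm or the gripper's body presses on something with over 40 N, if the wrist force passes 120 N, or if a joint passes its speed limit or range.

ROBOT

A 6-joint arm with a two-finger parallel gripper is mounted at the origin on a cart in front of the work surface, level with it; the furniture and walls round the work are solid. World frame = base frame: x ahead of the robot, y to its left, z up, the work surface at z = 0. Lengths are in mm, angles in rad, forces in N, time in s.
With the tool pointing down it reaches from about 400 to 925 mm from the base axis. Payload 12.5 kg.
Tool frame: the origin (TCP) lies at the very end of the fingers, on their centre line; the grasp point (between the pads) lies 19 mm behind it (env.tcp_to_grasp is the distance from the TCP to the grasp point, in mm); z points along the fingers, x is the direction in which the jaws open and shut, and the axes are right-handed (so a half turn about z gives the same grasp; the last joint's range is limited). The gripper opens to 95 mm and grips with 3 to 60 N. Pads are 20 mm wide; open, the fingers measure 119 mm over their backs; the gripper's body (75 mm by 180 mm) begins 59 mm behind the grasp point.
Start: joints at [1.236, 0.491, 1.559, -0, 1.092, -0.106], TCP at [141.737, 608.734, 214.661] pointing down, gripper open.
Joint ranges: [-3.1, 3.1], [-0.84, 2.19], [0.05, 2.79], [-1.13, 4.28], [0.06, 2.93], [-2.69, 2.69]. Speed limits (rad/s): [2.22, 2.22, 2.79, 3.14, 3.14, 3.14].

INTERFACE

Orientations are given as [roll, pitch, yaw] about the fixed x, y, z axes, in that order (R = Rz(yaw) Ry(pitch) Rx(roll)).
In Python, from cell import env, vision, job gives the robot as it stands.
- The arm moves only by the shell command python3 -m pendant 'ROWS' [OPENING]. ROWS is JSON, a list of rows, each a list of 4 numbers: the shift along the tool's x, y, z in mm, then the turn about the tool's z in degrees. In form: [[tx, ty, tz, turn], ...]. A call has 1 to 8 rows; each row is the pose to reach, as a shift and turn from the pose measured when the call began, along the tool's axes at that moment; what a row does not reach only later rows make up. A row lasts 1/8 s, in which the tool goes at most 62.5 mm and 10.7 degrees, less where a joint would pass 70% of its speed; a pose out of reach is approached as far as the arm can. A call with a gripper value outside its range is refused whole. OPENING is the closure, from 0 (fully open) to 1 (shut), set as the call begins (- or left out, the last holds). The fingers move at their own pace and stop on an object; the grip force is fixed at half the most. Time passes only in rows, so rows that repeat a pose let the fingers close. It gives the time, the measured TCP pose, the force and the opening at its end, in the units of the state.
- env.state(): the state, without advancing time (a new reading comes with each control period).
- vision.read_camera(name): name is "side" or "top"; returns a dict with "pixels" (420x560x3 uint8, red, green, blue), "intrinsics" (3x3 intrinsics, pixels), "R" (3x3) and "t" (3): a world point X has camera coordinates R X + t. Camera axes: x right, y down, z forward; pixel columns grow to the right and rows downward; lengths in mm; the calibration is good to about 2 mm. A picture is of the moment at which its call begins. There is no depth.
- job.job_done(): hands the job in, once; it reports no verdict.
Trained networks look in a picture, given as the dict that the camera call returned (one of the last four; its "shot" number tells which), for a name from the list of things; names that differ only in an ending like _2 or _b are one class to them, and where a whole thing is asked for, a point or a joint stands for the part that bears it (a point fixed in the world has none). Each returns a list of dicts, best first, with "confidence" (0 to 1); they miss things now and then, are a little off and sometimes report something else, mostly with a low value. They report only what shows in the picture. A call takes as long as a camera call.
- vision.find_in(picture, query): "at" ([x, y, z] in mm, in the coordinates of the camera as it stood for that picture, good to about 4 mm: the middle of the surface that is visible of it).
- vision.regions_of(picture, query): "pixels" (420x560 bool, what is visible of it).
The state is a dict: "t": time; "joints": joint angles; "qvel": joint speeds; "tau": joint torques, N m; "eef_pos": TCP position; "tcp_rot": TCP orientation; "ft_force": force on the tool from outside, world axes, zero at the start; "moment": the same for the moment, N m; "opening": opening from 0.0 (shut) to 1.0 (fully open).
Only numpy, scipy, OpenCV 4.12 (cv2) and the standard library are available. Lean on these libraries where they do the work, as an engineer would, in place of code of your own. Each camera call takes 0.05 s, during which the arm holds its last target.

## Working session

There is one attempt and no reset: what is moved stays moved. The work goes in short steps, Python scripts to look and compute and a shell command to move; the robot and the scene stay as the last step left them, time stands still between calls to the robot, and variables do not carry over. Pictures are saved under pics/ and viewed, and the job is handed in when it is done.

```bash
ls; mkdir -p pics; python3 - <<'E'
from cell import env, vision, job
import cv2
s=env.state(); print(s)
for n in ("side","top"):
    p=vision.read_camera(n); cv2.imwrite(f"pics/{n}0.png",p["pixels"][:,:,::-1])
    print(n,p["intrinsics"],p["R"],p["t"])
    for q in ("valve","gear_nose","crank","hub_mid","grip_mid","shaft_tip","coupling_a","reducer_a","union_a","seal_tape","octagon_box"):
        try:
            r=vision.find_in(p,q)
            for d in r[:2]:
                w=p["R"].T@(d["at"]-p["t"]); print(q,w.round(1),round(d["confidence"],2))
        except Exception as e: print(q,e)
print(env.state()["t"])
E
```

```text
pics
{'t': 0.0, 'joints': array([ 1.23639558e+00,  4.91549052e-01,  1.55943663e+00, -2.60700885e-05,
        1.09169109e+00, -1.05588855e-01]), 'qvel': array([ 4.10791829e-04, -3.23718265e-05,  5.14634888e-04, -9.04928579e-04,
        4.37019774e-04,  6.89957351e-04]), 'tau': array([ 1.09577456e-05, -6.12644291e+01, -2.58168054e+01,  6.92742504e-02,
        4.83084284e-02, -6.82182963e-05]), 'eef_pos': array([141.66215952, 608.49137912, 214.07269036]), 'tcp_rot': array([-3.14150139e+00,  1.08051130e-03,  1.34199651e+00]), 'ft_force': array([ 0.14497737, -0.53019858,  0.48791402]), 'moment': array([-0.00536952, -0.04357849,  0.00949403]), 'opening': 0.9989761325784771}
side [[480.88922226   0.         267.79848468]
 [  0.         480.88922226 204.6553837 ]
 [  0.           0.           1.        ]] [[ 0.09893361 -0.99507296 -0.00647661]
 [-0.84569404 -0.08064825 -0.52753905]
 [ 0.52441751  0.05766857 -0.8495061 ]] [-39.03448732 513.62014033 974.8074777 ]
valve [450.6 -69.   66.2] 0.72
valve [493.6 289.   46.9] 0.48
gear_nose [523.2 -56.2 117.3] 0.7
gear_nose [624.8 255.   27. ] 0.43
c
[... 430 characters left out ...]
345685]
 [  0.           0.           1.        ]] [[-0.02669767 -0.9993414   0.02457652]
 [-0.98994591  0.02301447 -0.13956159]
 [ 0.13890406 -0.02805539 -0.98990836]] [  18.48350234  528.07625752 1149.91642673]
valve [455.1 -63.7  76.3] 0.79
valve [505.5 283.5  41. ] 0.3
crank [503.9 288.2  46.5] 0.62
hub_mid [505.6 283.9  46.6] 0.68
grip_mid [504.8 288.   39.5] 0.86
shaft_tip [ 506.8 -331.1   38.8] 0.7
shaft_tip [529.4 -57.8 114.6] 0.69
coupling_a [627.5 256.3  36.7] 0.53
coupling_a [504.3 287.2  43.9] 0.34
reducer_a [615.5 171.8  20.4] 0.61
reducer_a [503.4 288.1  47.5] 0.55
union_a [628.1 336.1  36.7] 0.56
seal_tape [ 470.8 -234.1   16.2] 0.66
octagon_box [ 505.6 -332.5   37. ] 0.87
1.2
```

View pics/side0.png

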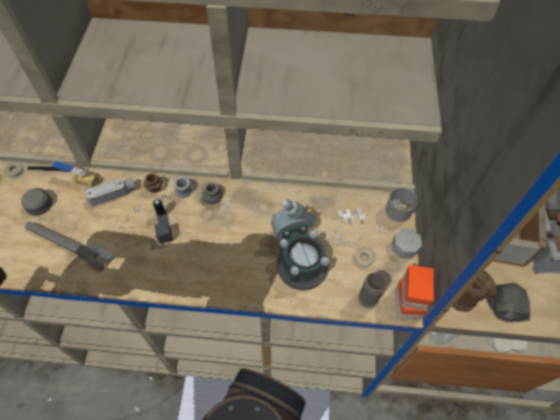

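View pics/top0.png

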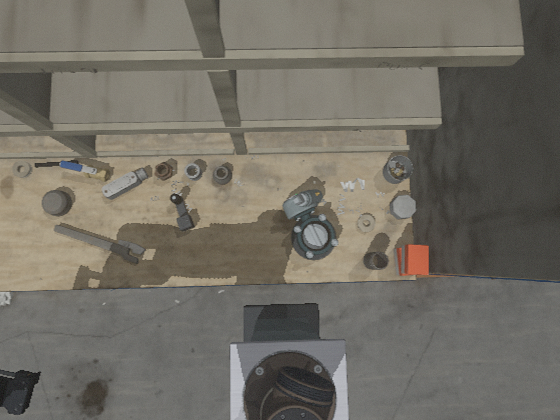

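```bash
python3 - <<'E'
import cv2
im=cv2.imread("pics/side0.png")
a=cv2.resize(im[150:260,260:360],(500,550),interpolation=cv2.INTER_CUBIC)
cv2.imwrite("pics/cs.png",a)
im=cv2.imread("pics/top0.png")
a=cv2.resize(im[120:260,260:400],(560,560),interpolation=cv2.INTER_CUBIC)
cv2.imwrite("pics/ct.png",a)
E
```

```text
(no output)
```

View crops.

View pics/cs.png

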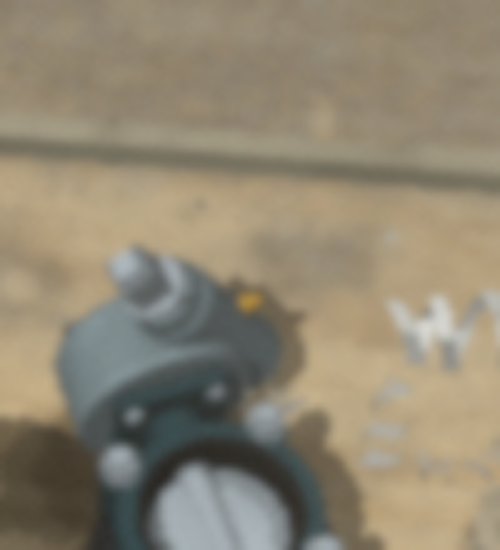

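View pics/ct.png

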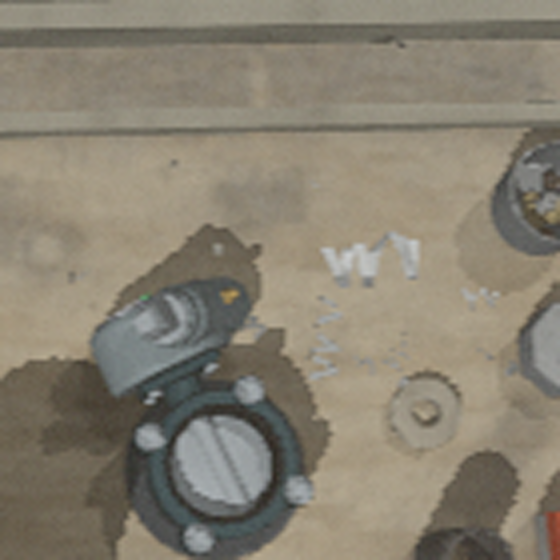

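```bash
python3 - <<'E'
import cv2
im=cv2.imread("pics/side0.png")
a=cv2.resize(im[165:265,130:230],(500,500),interpolation=cv2.INTER_CUBIC)
im=cv2.imread("pics/top0.png")
b=cv2.resize(im[150:250,140:240],(500,500),interpolation=cv2.INTER_CUBIC)
import numpy as np
cv2.imwrite("pics/ck.png",cv2.resize(np.hstack([a,b]),(800,400)))
E
```

```text
(no output)
```

View pics/ck.png

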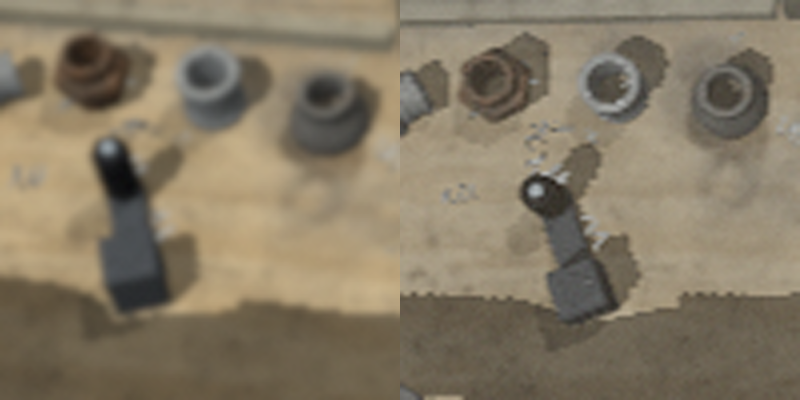

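```bash
cat > h.py <<'E'
import numpy as np, cv2
from cell import env, vision, job
def proj(p,X):
    c=np.asarray(X,float)@p["R"].T+p["t"]; u=c@p["intrinsics"].T
    return u[...,:2]/u[...,2:]
def tri(ps,uvs):
    A=[];b=[]
    for p,uv in zip(ps,uvs):
        C=-p["R"].T@p["t"]; d=p["R"].T@np.linalg.solve(p["intrinsics"],[uv[0],uv[1],1]); d/=np.linalg.norm(d)
        M=np.eye(3)-np.outer(d,d); A.append(M); b.append(M@C)
    X=np.linalg.lstsq(np.vstack(A),np.hstack(b),rcond=None)[0]
    return X
def rpl(p,uv,z):
    C=-p["R"].T@p["t"]; d=p["R"].T@np.linalg.solve(p["intrinsics"],[uv[0],uv[1],1])
    return C+d*(z-C[2])/d[2]
E
python3 - <<'E'
from h import *
import pickle
P={}
for n in("side","top"):
    p=vision.read_camera(n); P[n]=p
    p["m"]={}
    for q in("crank","valve","coupling_a","reducer_a","union_a","seal_tape"):
        r=vision.regions_of(p,q)
        for d in r[:2]:
            m=d["pixels"]; ys,xs=np.nonzero(m); print(n,q,round(d["confidence"],2),m.sum(),xs.mean().round(1),ys.mean().round(1),xs.min(),xs.max(),ys.min(),ys.max())
        if r:p["m"][q]=r[0]["pixels"]
pickle.dump(P,open("P.pkl","wb"))
a,b=P["side"],P["top"]
# hub/grip points: ck.png scale 4 px per px? crop 100px->400
s=lambda u,v:(130+u/4,165+v/4)
t=lambda u,v:(140+(u-400)/4,150+v/4)
print("griptop",tri([a,b],[s(107,148),t(536,188)]))
print("hubtop",tri([a,b],[s(134,255),t(578,284)]))
s2=lambda u,v:(260+u/5,150+v/5); t2=lambda u,v:(260+u/4,120+v/4)
print("tip",tri([a,b],[s2(126,262),t2(150,320)]))
print("ring centre z80",rpl(a,s2(222,532),80),rpl(b,t2(220,465),85))
print("shelf", tri([a,b],[(240,130),(240,153)]))
# shelf front edges at y plane: bottom board front-lower edge
for uvs in [((220,115),(220,128)),((440,130),(440,124))]: print("edge",tri([a,b],uvs))
E
```

```text
side crank 0.65 514 161.4 223.2 153 171 199 242
side coupling_a 0.64 303 182.0 186.5 173 191 176 197
side union_a 0.66 259 152.0 182.4 144 160 173 192
side seal_tape 0.86 285 363.4 256.5 354 373 247 266
top crank 0.97 420 180.9 212.8 169 192 194 230
top valve 0.77 2454 309.2 225.9 282 337 189 259
top coupling_a 0.76 173 192.7 171.2 185 201 163 179
top coupling_a 0.66 2397 309.3 225.8 282 337 190 259
top reducer_a 0.81 275 221.5 175.1 212 231 165 185
top reducer_a 0.74 521 401.7 206.7 389 415 195 218
top union_a 0.47 219 163.1 170.7 155 171 162 179
top union_a 0.17 407 307.2 197.5 293 321 189 207
top seal_tape 0.66 198 364.9 223.5 356 374 216 231
griptop [549.59409478 300.21828559  59.55423964]
hubtop [485.72540963 274.48757265  37.63983772]
tip [519.22383406 -29.8381525  155.88794229]
ring centre z80 [422.45598571 -83.68674382  80.        ] [431.51755495 -78.62522381  85.        ]
shelf [609.47753509  91.7413453  291.38016907]
edge [677.39510496 144.20415474 260.08520332]
edge [ 674.86227875 -362.61869831  265.34386974]
```

```bash
python3 - <<'E'
import cv2,numpy as np
im=cv2.imread("pics/side0.png")
a=cv2.resize(im[190:230,270:310],(400,400),interpolation=cv2.INTER_LANCZOS4)
im=cv2.imread("pics/top0.png")
b=cv2.resize(im[180:220,280:320],(400,400),interpolation=cv2.INTER_LANCZOS4)
cv2.imwrite("pics/z1.png",np.hstack([a,b]))
E
```

```text
(no output)
```

View pics/z1.png

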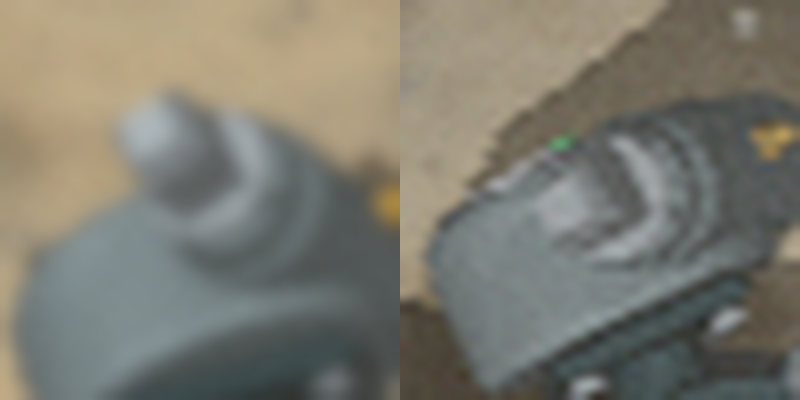

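```bash
cat > fit.py <<'E'
from h import *
import pickle
from scipy.optimize import least_squares
P=pickle.load(open("P.pkl","rb")); a,b=P["side"],P["top"]
t2=lambda u,v:(260+u/4,120+v/4); s2=lambda u,v:(260+u/5,150+v/5)
print("tip",tri([a,b],[(285,204),(296,200.5)]),"collar",tri([a,b],[(292.5,207.5),(302.3,200)]))
obsT=[t2(149,437),t2(249,389),t2(299,490),t2(199,539)]
obsS=[s2(120,466),s2(265,422)]
def Rz(w): c,s=np.cos(w),np.sin(w); return np.array([[c,-s,0],[s,c,0],[0,0,1]])
def model(x):
    vx,vy,w,r,bo,nx,nz=x[:7]
    o=np.array([vx,vy,0]); R=Rz(w)
    bolts=[o+R@np.array([r*np.cos(bo+k*np.pi/2),-100+r*np.sin(bo+k*np.pi/2),90]) for k in range(4)]
    zax=R@np.array([-.5,0,.866]); n=o+R@np.array([nx,0,nz])
    return o,R,bolts,n,zax
def res(x):
    o,R,bolts,n,z=model(x); e=[]
    dT=x[7:9]; dS=x[9:11]
    order=[1,0,3,2] # placeholder, match nearest
    bt=[proj(b,B)+dT for B in bolts]; bs=[proj(a,B)+dS for B in bolts]
    for ob in obsT: e.append(min((q-ob for q in bt),key=np.linalg.norm))
    for ob in obsS: e.append(min((q-ob for q in bs),key=np.linalg.norm))
    e.append(proj(b,n+30*z)+dT-(296,200.5)); e.append(proj(a,n+30*z)+dS-(285,204))
    e.append(proj(b,n)+dT-(302.3,200)); e.append(proj(a,n)+dS-(292.5,207.5))
    e.append(x[7:9]/1.0); e.append(x[9:11]/1.0)
    return np.concatenate(e)
best=None
for w in np.radians([-50,-40,-30,-20]):
  for bo in np.radians([0,30,45,60]):
    s=least_squares(res,[515,-45,w,50,bo,0,90,0,0,0,0])
    if best is None or s.cost<best.cost: best=s
x=best.x
o,R,bolts,n,z=model(x)
print(best.cost,x.round(2),np.degrees(x[2])); print("nose",n,"z",z,"tip",n+30*z); print("bolts",np.round(bolts,0))
print(best.fun.reshape(-1,2).round(1))
# gearbox outline check
vis=[]
for p,nm in((a,"side"),(b,"top")):
    im=cv2.imread(f"pics/{nm}0.png"); S=6
    c=proj(p,o); x0,y0=int(c[0])-55,int(c[1])-55; im=cv2.resize(im[y0:y0+100,x0:x0+100],None,fx=S,fy=S,interpolation=cv2.INTER_CUBIC)
    def pl(X,col,cl=True):
        q=((proj(p,X)-(x0,y0)+.5)*S).astype(int); cv2.polylines(im,[q],cl,col,1)
    th=np.linspace(0,2*np.pi,40)
    for yy in(-23,23): pl(o+np.c_[46*np.cos(th),yy+0*th,55+46*np.sin(th)]@R.T,(0,255,0))
    for rr,zz in((36,80),(64,0)): pl(o+np.c_[rr*np.cos(th),-100+rr*np.sin(th),zz+0*th]@R.T,(0,0,255))
    xx=R@[.866,0,.5]; yv=R@[0,1,0.]
    pl(n+16.5*(np.cos(th)[:,None]*xx+np.sin(th)[:,None]*yv),(255,0,255)); pl(np.array([n,n+30*z]),(255,0,0),False)
    vis.append(cv2.resize(im,(400,400)))
cv2.imwrite("pics/fit.png",np.hstack(vis))
E
python3 fit.py
```

```text
tip [519.53083948 -28.02623289 147.76099173] collar [523.28606038 -45.74081515 128.74613911]
2.113964046475301 [ 5.2381e+02 -4.5810e+01 -1.2000e+00  5.2100e+01  8.4000e-01 -2.2200e+00
  1.2873e+02 -2.9000e-01 -4.1000e-01  2.5000e-01  4.2000e-01] -69.03312282628194
nose [523.01463304 -43.73979934 128.73351814] z [-0.17891409  0.46689372  0.866     ] tip [517.64721027 -29.73298768 154.71351814]
bolts [[ 479. -100.   90.]
 [ 449.  -33.   90.]
 [ 382.  -63.   90.]
 [ 412. -130.   90.]]
[[ 0.1  0.4]
 [-0.   0.3]
 [-0.   0.1]
 [ 0.   0.1]
 [-0.  -0.2]
 [ 0.1 -0.3]
 [ 0.9 -0.2]
 [ 0.7 -0.4]
 [-0.7 -0.4]
 [-1.   0.5]
 [-0.3 -0.4]
 [ 0.3  0.4]]
```

View pics/fit.png

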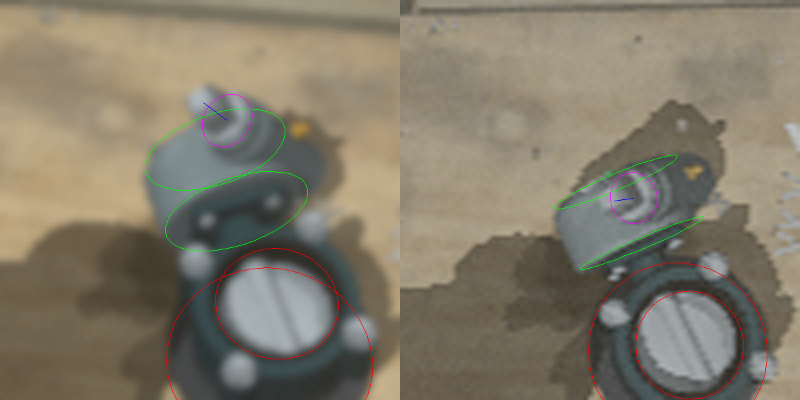

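```bash
cat >> fit.py <<'E'
vis=[]
for p,nm in((a,"side"),(b,"top")):
    im=cv2.imread(f"pics/{nm}0.png"); S=10
    c=proj(p,n); x0,y0=int(c[0])-20,int(c[1])-20; im=cv2.resize(im[y0:y0+40,x0:x0+40],None,fx=S,fy=S,interpolation=cv2.INTER_CUBIC)
    dd=x[9:11] if nm=="side" else x[7:9]
    def pl(X,col,cl=True):
        q=((proj(p,X)+dd-(x0,y0)+.5)*S).astype(int); cv2.polylines(im,[q],cl,col,1)
    th=np.linspace(0,2*np.pi,40)
    for yy in(-23,23): pl(o+np.c_[46*np.cos(th),yy+0*th,55+46*np.sin(th)]@R.T,(0,255,0))
    xx=R@[.866,0,.5]; yv=R@[0,1,0.]
    for r_,h in((16.5,0),(9.5,23),(6,30)):pl(n+h*z+r_*(np.cos(th)[:,None]*xx+np.sin(th)[:,None]*yv),(255,0,255))
    pl(np.array([n,n+30*z]),(255,0,0),False)
    vis.append(im)
cv2.imwrite("pics/fit2.png",np.hstack(vis))
E
python3 fit.py >/dev/null
```

```text
(no output)
```

View pics/fit2.png

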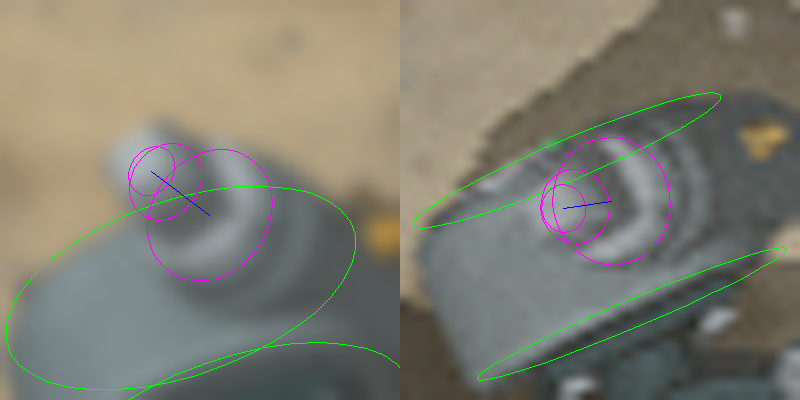

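```bash
python3 -m pendant '[[-60,0,0,0],[-120,0,0,0],[-180,0,0,0],[-225,0,0,0],[-260,0,0,0],[-280,0,0,0]]'; python3 -c "
from cell import env
s=env.state();print(s['joints'].round(3),s['tcp_rot'].round(3))"
```

```text
t: 2.65
eef_pos: [77.8, 334.6, 214.9]
tcp_rot: [3.141, -0.001, 1.342]
ft_force: [-0.1, -0.5, 0.8]
opening: 1.001
[ 1.149  0.081  2.18  -0.     0.88  -0.193] [ 3.141e+00 -1.000e-03  1.342e+00]
```

```bash
python3 -m pendant '[[-50,0,0,0],[-100,0,0,0],[-140,0,0,0],[-140,0,0,0]]'; python3 -c "
from cell import env
s=env.state();print(s['joints'].round(3),s['tcp_rot'].round(3))"
```

```text
t: 3.15
eef_pos: [45.4, 196.7, 214.9]
tcp_rot: [3.141, -0.002, 1.341]
ft_force: [-0.6, 0.4, 0.1]
opening: 0.999
[ 1.011 -0.184  2.417  0.     0.906 -0.33 ] [ 3.141e+00 -2.000e-03  1.341e+00]
```

```bash
python3 -m pendant '[[60,0,0,0],[120,0,0,0],[182,0,0,0],[244,0,0,0],[306,0,0,0],[368,0,0,0],[430,0,0,0],[490,0,0,0]]'; python3 -m pendant '[[60,0,0,0],[120,0,0,0],[180,0,0,0],[230,0,0,0],[280,0,0,0],[330,0,0,0]]'; python3 -c "
from cell import env
s=env.state();print(s['joints'].round(3),s['tcp_rot'].round(3))"
```

```text
t: 4.15
eef_pos: [157.3, 676.7, 215.0]
tcp_rot: [3.141, -0.002, 1.341]
ft_force: [-0.0, -0.4, 0.8]
opening: 0.999
t: 4.9
eef_pos: [219.0, 942.8, 201.0]
tcp_rot: [3.141, -0.027, 1.341]
ft_force: [9.6, 30.9, 27.2]
opening: 1.0
[ 1.274  1.228  0.047  0.002  1.84  -0.067] [ 3.141 -0.027  1.341]
```

```bash
python3 -m pendant '[[-60,0,0,0],[-120,0,0,0],[-180,0,0,0],[-240,0,0,0],[-300,0,-5,0]]'; cat >> fit.py <<'E'
# square prism overlays
rows=[]
for p,nm in((a,"side"),(b,"top")):
    im0=cv2.imread(f"pics/{nm}0.png"); S=7; row=[]
    for ang in (0,22.5,45,67.5):
        tip=(285,204) if nm=="side" else (296,200.5)
        c=proj(p,n+15*z); x0,y0=int(c[0])-14,int(c[1])-14; im=cv2.resize(im0[y0:y0+28,x0:x0+28],None,fx=S,fy=S,interpolation=cv2.INTER_CUBIC)
        dd=x[9:11] if nm=="side" else x[7:9]
        def pl(X,col,cl=True):
            q=((proj(p,X)+dd-(x0,y0)+.5)*S).astype(int); cv2.polylines(im,[q],cl,col,1)
        A=np.radians(ang+45+90*np.arange(4)); xx=R@[.866,0,.5]; yv=R@[0,1,0.]
        sq=lambda w,h:n+h*z+w/np.sqrt(2)*(np.cos(A)[:,None]*xx+np.sin(A)[:,None]*yv)
        if ang>0:
            pl(sq(12,30),(0,0,255)); pl(sq(19,23),(0,255,0)); pl(sq(19,0),(255,0,0))
            for k in range(4): pl(np.array([sq(12,30)[k],sq(19,23)[k],sq(19,0)[k]]),(0,255,255),False)
        row.append(im)
    rows.append(np.hstack(row))
cv2.imwrite("pics/sq.png",np.vstack(rows))
E
python3 fit.py >/dev/null
```

```text
t: 5.52
eef_pos: [169.4, 731.5, 196.9]
tcp_rot: [3.141, -0.027, 1.341]
ft_force: [0.8, 0.7, -0.4]
opening: 1.0
```

View pics/sq.png

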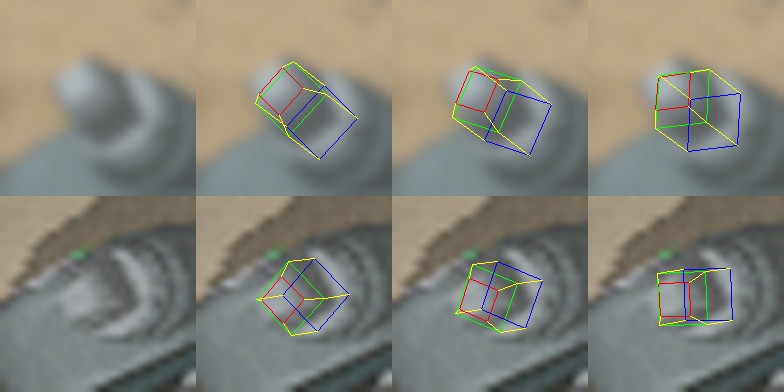

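```bash
python3 - <<'E'
import cv2,numpy as np
im=cv2.imread("pics/side0.png")
f=lambda c:cv2.convertScaleAbs(cv2.resize(c,(400,400),interpolation=cv2.INTER_CUBIC),alpha=1.3,beta=-30)
cv2.imwrite("pics/z2.png",np.hstack([f(im[195:217,278:300]),f(cv2.imread("pics/top0.png")[190:212,289:311])]))
E
```

```text
(no output)
```

View pics/z2.png

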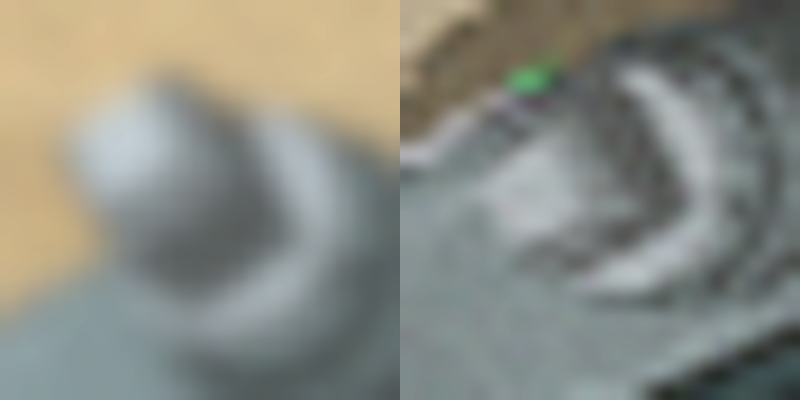

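```bash
cat > rfit.py <<'E'
from h import *
import pickle
from scipy.optimize import minimize
P=pickle.load(open("P.pkl","rb"))
V=[]
for nm,(u,v) in (("side",(289,206)),("top",(300,200))):
    im=cv2.cvtColor(cv2.imread(f"pics/{nm}0.png"),cv2.COLOR_BGR2GRAY).astype(float)
    V.append((P[nm],im[v-11:v+12,u-12:u+13],u-12,v-11))
S=6
th=np.linspace(0,2*np.pi,40)
def render(x,p,shape,x0,y0,d):
    n=x[:3]; w=x[3]; ang=x[4]
    L=np.array([np.cos(w),np.sin(w),0]); z=.5*L+np.array([0,0,.866]); e1=np.array([-np.sin(w),np.cos(w),0])*-1; e2=np.cross(z,e1)
    lab=np.zeros((shape[0]*S,shape[1]*S),np.int32)
    def fill(X,k):
        q=((proj(p,X)+d-(x0,y0)+.5)*S*16).astype(np.int32); cv2.fillPoly(lab,[q],k,shift=4)
    circ=lambda r,h:n+h*z+r*(np.cos(th)[:,None]*e1+np.sin(th)[:,None]*e2)
    hull=np.vstack([circ(16.5,-6),circ(16.5,0)]); q=proj(p,hull)+d; hq=cv2.convexHull(((q-(x0,y0)+.5)*S*16).astype(np.int32)); cv2.fillPoly(lab,[hq],1,shift=4)
    fill(circ(16.5,0),2)
    A=ang+np.pi/4+np.pi/2*np.arange(4)
    sq=lambda wd,h:n+h*z+wd/np.sqrt(2)*(np.cos(A)[:,None]*e1+np.sin(A)[:,None]*e2)
    C=-p["R"].T@p["t"]
    lo,mi,hi=sq(19,0),sq(19,23),sq(12,30)
    for k in range(4):
        j=(k+1)%4
        for (a,b,c) in ((lo,mi,3+k),(mi,hi,7+k)):
            X=np.array([a[k],a[j],b[j],b[k]]); nr=np.cross(X[1]-X[0],X[3]-X[0])
            if nr@(X.mean(0)-n-10*z)<0: nr=-nr
            if nr@(C-X.mean(0))>0: fill(X,c)
    fill(hi,11)
    return lab
def cost(x,out=False):
    tot=0;outs=[]
    for (p,im,x0,y0),d in zip(V,(x[5:7],x[7:9])):
        lab=render(x,p,im.shape,x0,y0,d)
        yy,xx=np.mgrid[:im.shape[0],:im.shape[1]]
        cols=[]
        for k in range(12):
            m=(lab==k).astype(np.float32)
            if m.sum()<S*S: continue
            m=cv2.GaussianBlur(m,(0,0),S*0.8); m=m.reshape(im.shape[0],S,im.shape[1],S).mean((1,3))
            cols.append(m.ravel())
            if k==0: cols+= [(m*xx/20).ravel(),(m*yy/20).ravel()]
        A=np.array(cols).T
        # weight region near shaft
        W=np.exp(-(((xx-12)/10)**4+((yy-11)/9)**4)).ravel()
        s=np.linalg.lstsq(A*W[:,None],im.ravel()*W,rcond=None)[0]
        r=(A@s-im.ravel())*W; tot+=(r**2).sum()
        outs.append((im,(A@s).reshape(im.shape)))
    tot+=300*(x[5:]**2).sum()
    return (tot,outs) if out else tot
best=[]
for ang in np.radians([0,15,30,45,60,75]):
    x0=np.array([523,-44,128.7,np.radians(111),ang,0,0,0,0])
    sim=np.vstack([x0]+[x0+np.eye(9)[i]*[4,4,4,.1,.2,.5,.5,.5,.5][i] for i in range(9)])
    r=minimize(cost,x0,method="Nelder-Mead",options=dict(initial_simplex=sim,maxiter=900,xatol=.01,fatol=1))
    print(round(r.fun),r.x[:3].round(1),np.degrees(r.x[3:5]).round(1),r.x[5:].round(2)); best.append(r)
r=min(best,key=lambda r:r.fun); t,o=cost(r.x,True)
f=lambda c:cv2.resize(np.clip(c,0,255).astype(np.uint8),(375,300),interpolation=cv2.INTER_CUBIC)
cv2.imwrite("pics/rf.png",np.vstack([np.hstack([f(a),f(b)]) for a,b in o]))
E
time python3 rfit.py
```

```text
32542 [524.3 -39.9 130.5] [111.5   7.6] [-0.13 -0.07 -0.42 -0.32]
31050 [524.3 -39.5 130.3] [107.   10.8] [ 0.05  0.14 -0.07 -0.18]
30949 [524.1 -38.7 128.4] [99.3 18.1] [ 0.56  0.1   0.62 -0.22]
30814 [524.1 -39.4 131. ] [96.1 20.4] [0.23 0.6  0.22 0.02]
59378 [524.8 -36.6 129.7] [110.2  51. ] [ 0.1   0.02 -0.43 -0.29]
33972 [523.6 -40.  130.5] [113.1  95.4] [-0.05 -0.4  -0.53 -0.56]
real	0m24.742s
user	0m24.906s
sys	0m0.158s
```

```bash
python3 - <<'E'
import cv2,numpy as np
a=cv2.imread("pics/side0.png")[95:195,250:350]; b=cv2.imread("pics/top0.png")[95:195,250:350]
cv2.imwrite("pics/sh.png",np.hstack([cv2.resize(c,(400,400),interpolation=cv2.INTER_CUBIC) for c in(a,b)]))
E
```

```text
(no output)
```

View pics/sh.png

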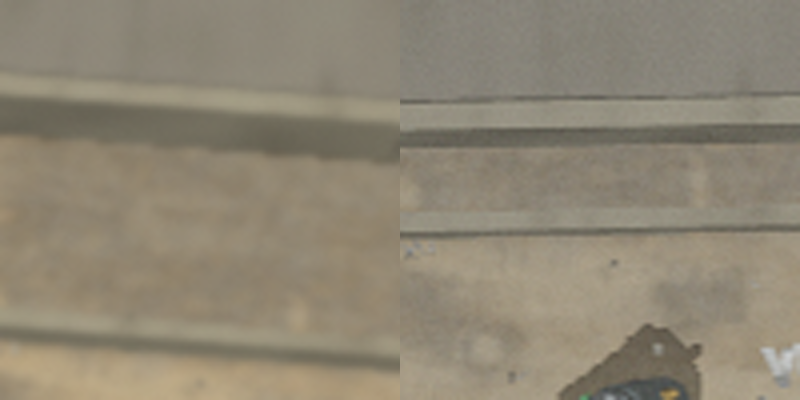

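View pics/rf.png

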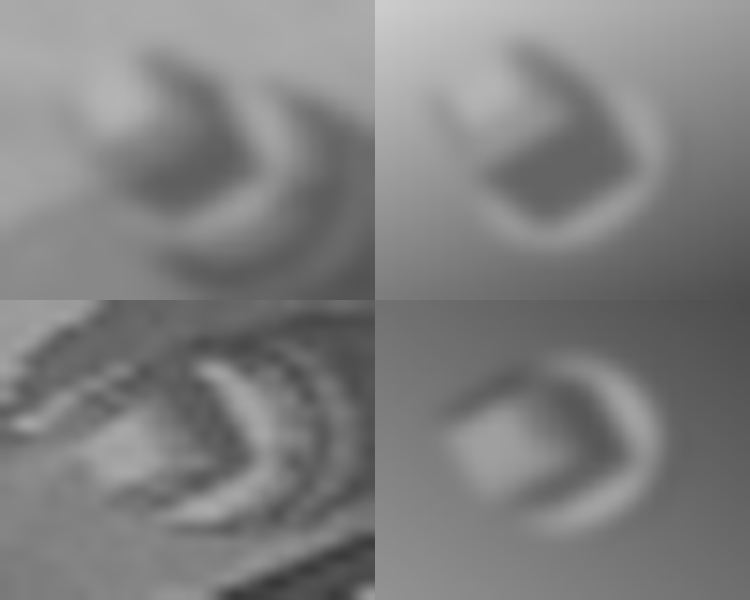

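```bash
python3 - <<'E'
from h import *
import pickle
from scipy.optimize import fsolve
P=pickle.load(open("P.pkl","rb"));a,b=P["side"],P["top"]
for nm,rs,rt in (("facetop",121.3,126.8),("facebot",131.5,130.8),("kerbtop",177,149.5),("kerbbot",181,153.4)):
    f=lambda v:[proj(a,[v[0],-60,v[1]])[1]-rs,proj(b,[v[0],-60,v[1]])[1]-rt]
    s=fsolve(f,[670,100]); print(nm,s,proj(a,[s[0],-60,s[1]]),proj(b,[s[0],-60,s[1]]))
E
```

```text
facetop [674.03005281 263.89708088] [305.21834761 121.3       ] [310.89399892 126.8       ]
facebot [676.84910212 225.0639121 ] [304.30680453 131.5       ] [309.36901294 130.8       ]
kerbtop [684.1894062   28.34770214] [300.26444084 177.        ] [303.21731694 149.5       ]
kerbbot [673.77424831  24.26498326] [299.94385079 181.        ] [303.23405086 153.4       ]
```

```bash
python3 - <<'E'
from h import *
for n in("side","top"):
    p=vision.read_camera(n); cv2.imwrite(f"pics/{n}1.png",p["pixels"][:,:,::-1]); print(proj(p,[169,731,197]),proj(p,[169,731,275]),proj(p,[169,731,455]))
E
```

```text
[-117.11754354  311.17197325] [-146.6459362   296.57327867] [-235.55836049  252.61540593]
[-33.69136809 358.68614818] [-60.44453874 367.04978911] [-144.62854156  393.36759573]
```

View pics/side1.png

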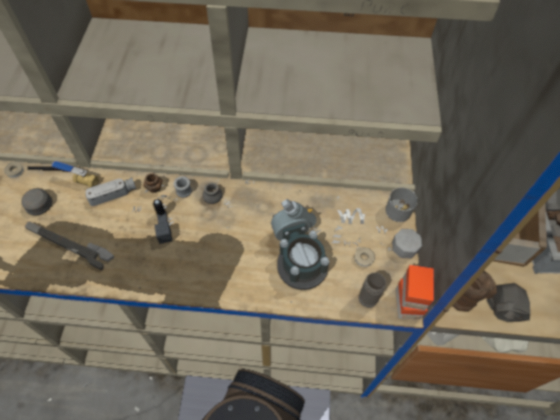

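```bash
cat > cfit.py <<'E'
from h import *
import pickle
from scipy.optimize import minimize
P=pickle.load(open("P.pkl","rb"));a,b=P["side"],P["top"]
# silhouette fit
th=np.linspace(0,2*np.pi,24)
def sil(p,x,sh):
    c,s=np.cos(x[2]),np.sin(x[2]); R=np.array([[c,-s,0],[s,c,0],[0,0,1]]); o=np.array([x[0],x[1],0])
    S=4; m=np.zeros((420*S,560*S),np.uint8)
    def hull(X):
        q=proj(p,o+np.array(X)@R.T)+sh; cv2.fillPoly(m,[cv2.convexHull(((q+.5)*S*16).astype(np.int32))],255,shift=4)
    box=lambda x0,x1,y0,y1,z0,z1:[[i,j,k] for i in(x0,x1) for j in(y0,y1) for k in(z0,z1)]
    hull(box(-18,18,-18,18,0,46)); hull(box(18,70,-12,12,0,12)); hull([[70+13*np.cos(t),13*np.sin(t),k] for t in th for k in(14,62)])
    hull([[70+12*np.cos(t),12*np.sin(t),k] for t in th for k in(0,14)])
    return cv2.resize(m,(560,420),interpolation=cv2.INTER_AREA)/255.
def cost(x):
    return sum(np.abs(sil(p,x,d)-p["m"]["crank"])[180:260,130:230].sum() for p,d in((a,x[3:5]),(b,x[5:7])))+15*(x[3:]**2).sum()
best=None
for w in (10,22,35):
    x0=np.array([486,275,np.radians(w),0,0,0,0]); sim=np.vstack([x0]+[x0+np.eye(7)[i]*[5,5,.15,.5,.5,.5,.5][i] for i in range(7)])
    r=minimize(cost,x0,method="Nelder-Mead",options=dict(initial_simplex=sim,maxiter=500))
    print(r.fun,r.x[:2],np.degrees(r.x[2]),r.x[3:].round(2))
# hand points: hub top centre
s=lambda u,v:(130+u/4,165+v/4); t=lambda u,v:(140+(u-400)/4,150+v/4)
print(rpl(a,s(134,255),46),rpl(b,t(580,280),46),rpl(a,s(107,148),62),rpl(b,t(538,192),62))
E
python3 cfit.py
```

```text
139.53997642697536 [484.10692581 277.3570968 ] 20.22438023053967 [-0.2  -0.08 -0.27  0.25]
140.17922902526485 [485.11002089 278.07924451] 19.969088205379755 [ 0.04  0.16 -0.17  0.16]
144.66777535208033 [484.43732074 278.80056767] 20.086401254773946 [0.36 0.38 0.15 0.17]
[481.49900157 270.73696763  46.        ] [487.31730341 272.604874    46.        ] [548.10256224 299.57357379  62.        ] [546.45385981 298.10286554  62.        ]
```

```bash
python3 -m pendant '[[-38,42,0,-8],[-76,84,0,-16],[-114,126,0,-24],[-152,168,0,-34],[-190,210,0,-34],[-228,252,0,-34],[-266,294,0,-34],[-304,336,0,-34]]'; python3 -m pendant '[[0,0,0,0]]'; python3 - <<'E'
from h import *
s=env.state();print(s['joints'].round(3),s['tcp_rot'].round(4),s["eef_pos"])
E
```

```text
t: 6.62
eef_pos: [427.5, 353.5, 189.9]
tcp_rot: [3.131, -0.016, 1.935]
ft_force: [0.7, 0.3, 0.0]
opening: 1.0
t: 6.75
eef_pos: [430.2, 351.9, 189.6]
tcp_rot: [3.13, -0.015, 1.931]
ft_force: [-0.6, 0.9, 1.0]
opening: 1.001
[ 0.56   0.415  1.77   0.016  0.942 -1.379] [ 3.1304 -0.0155  1.9306] [430.19107929 351.90101797 189.58807452]
```

```bash
cat >> h.py <<'E'
from scipy.spatial.transform import Rotation as Ro
def shift(target,yaw=None,grasp=False):
    s=env.state(); R=Ro.from_euler("xyz",s["tcp_rot"]).as_matrix()
    p=s["eef_pos"]
    if grasp: p=p-19*R[:,2]
    d=R.T@(np.asarray(target,float)-p)
    o=f"shift {d.round(1)}"
    if yaw is not None: o+=f" turn {(np.degrees(s['tcp_rot'][2])-yaw+180)%360-180:.1f}"
    print(o,"yaw",np.degrees(s["tcp_rot"][2]).round(1),"pos",s["eef_pos"].round(1),"F",s["ft_force"].round(1),"M",s["moment"].round(2),"op",round(s["opening"],3),"t",round(s["t"],2))
def snap(tag,c=None,w=100):
    ims=[]
    for n in("side","top"):
        p=vision.read_camera(n); im=p["pixels"][:,:,::-1]; 
        if c is not None:
            u,v=proj(p,c).astype(int); u=min(max(u-w//2,0),560-w); v=min(max(v-w//2,0),420-w); im=im[v:v+w,u:u+w]; print(n,"crop origin",u,v,"scale",400/w)
            im=cv2.resize(im,(400,400),interpolation=cv2.INTER_CUBIC)
        else: im=cv2.resize(im,(400,300),interpolation=cv2.INTER_AREA)
        ims.append(im)
    cv2.imwrite(f"pics/{tag}.png",np.hstack(ims))
E
python3 -c "
from h import *
shift([484.5,276.5,110],111)"
```

```text
shift [-90.9  23.4  78.5] turn -0.4 yaw 110.6 pos [430.2 351.9 189.6] F [-0.6  0.9  1. ] M [ 0.04 -0.    0.01] op 1.001 t 6.75
```

```bash
python3 -m pendant '[[-45,12,20,0],[-91,23,50,0],[-91,23,78,0],[-91,23,78,0]]'; python3 -c "
from h import *
shift([484.5,276.5,14],111)
snap('a1',[484,276,60],160)"
```

```text
t: 7.25
eef_pos: [483.9, 276.8, 108.6]
tcp_rot: [3.134, -0.015, 1.93]
ft_force: [-0.5, -0.8, 0.3]
opening: 1.001
shift [-1.9 -0.3 94.6] turn -0.4 yaw 110.6 pos [483.9 276.8 108.6] F [-0.5 -0.8  0.3] M [0.06 0.04 0.01] op 1.001 t 7.25
side crop origin 80 144 scale 2.5
top crop origin 102 140 scale 2.5
```

View pics/a1.png

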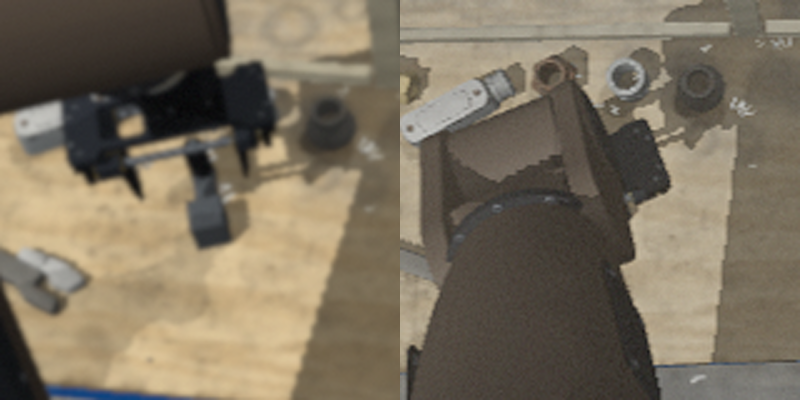

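```bash
python3 -c "
from h import *
import pickle
P=pickle.load(open('P.pkl','rb'));b=P['top']
for z in(200,300,400,500):
  print(z,rpl(b,(102+172/2.5,140+82/2.5),z),rpl(b,(102+40/2.5,140+135/2.5),z),rpl(b,(102+230/2.5,140+260/2.5),z))
# TCP axis
print(proj(b,[484,277,110]),proj(b,[484,277,400]))
for rs in(55,65):
  print(rs)
"

```

```text
200 [586.26887084 276.34079459 200.        ] [537.24625261 401.20725491 200.        ] [413.51222724 220.26873965 200.        ]
300 [564.24968833 252.8362811  300.        ] [520.07332481 365.3587522  300.        ] [408.57133894 202.30737073 300.        ]
400 [542.23050582 229.33176761 400.        ] [502.900397   329.51024949 400.        ] [403.63045063 184.34600181 400.        ]
500 [520.21132331 205.82725411 500.        ] [485.7274692  293.66174679 500.        ] [398.68956233 166.38463289 500.        ]
[178.3104333  218.82332788] [145.44115202 203.12853403]
55
65
```

```bash
python3 -c "
from h import *
p=vision.read_camera('top');cv2.imwrite('pics/t3.png',p['pixels'][:,:,::-1])
p=vision.read_camera('side');cv2.imwrite('pics/s3.png',p['pixels'][:,:,::-1])"
```

```text
(no output)
```

View pics/t3.png

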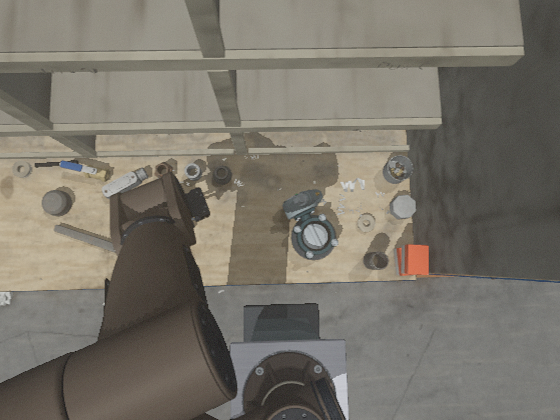

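View pics/s3.png

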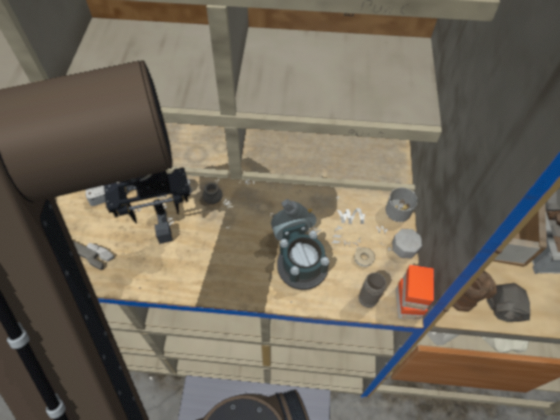

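```bash
python3 -m pendant '[[-2,0,40,0],[-2,0,75,0],[-2,0,94,0],[-2,0,94,0]]'; python3 -c "
from h import *
shift([484.5,276.5,14],111)"
```

```text
t: 7.95
eef_pos: [485.6, 277.8, 17.4]
tcp_rot: [3.129, -0.016, 1.933]
ft_force: [0.5, 0.7, -0.1]
opening: 1.004
shift [-0.9 -1.5  3.3] turn -0.3 yaw 110.7 pos [485.6 277.8  17.4] F [ 0.5  0.7 -0.1] M [ 0.05  0.   -0.01] op 1.004 t 7.95
```

```bash
python3 -m pendant '[[0,0,0,0],[0,0,0,0],[0,0,0,0],[0,0,0,0],[0,0,0,0],[0,0,0,0]]' 1; python3 -c "
from h import *
shift([484.5,276.5,14],111)"
```

```text
t: 8.7
eef_pos: [485.6, 277.8, 17.3]
tcp_rot: [3.129, -0.016, 1.933]
ft_force: [-0.5, 0.3, -0.5]
opening: 0.426
shift [-0.9 -1.5  3.3] turn -0.3 yaw 110.7 pos [485.6 277.8  17.3] F [-0.5  0.3 -0.5] M [ 0.03 -0.02  0.03] op 0.426 t 8.7
```

```bash
python3 -m pendant '[[0,0,0,0],[0,0,0,0],[0,0,0,0]]'; python3 -m pendant '[[0,0,-30,0],[0,0,-60,0],[0,0,-60,0]]';  python3 -c "
from h import *
shift([484.5,276.5,14],111)
snap('a2',[484,276,90],100)"
```

```text
t: 9.07
eef_pos: [485.5, 277.8, 17.4]
tcp_rot: [3.129, -0.016, 1.933]
ft_force: [-0.8, 0.4, 2.4]
opening: 0.376
t: 9.45
eef_pos: [485.8, 276.9, 78.6]
tcp_rot: [3.127, -0.016, 1.933]
ft_force: [-0.6, 0.8, -4.3]
opening: 0.381
shift [-0.9 -2.3 64.6] turn -0.3 yaw 110.7 pos [485.8 276.9  78.6] F [-0.6  0.8 -4.3] M [-0.01  0.14 -0.04] op 0.381 t 9.45
side crop origin 108 168 scale 4.0
top crop origin 130 169 scale 4.0
```

View pics/a2.png

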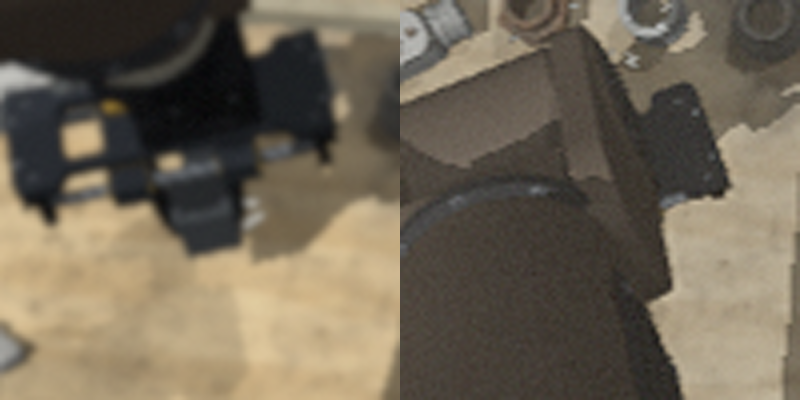

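```bash
python3 -c "
from h import *
shift([498.7,14.4,205],26)"
```

```text
shift [-248.   -78.2 -133.2] turn 84.7 yaw 110.7 pos [484.8 276.5  76.6] F [-0.1 -0.1 -4.6] M [ 0.02  0.12 -0.02] op 0.377 t 9.55
```

```bash
python3 -m pendant '[[0,0,-50,0],[-20,-6,-90,9],[-50,-16,-125,18],[-85,-27,-133,28],[-120,-38,-133,38],[-155,-49,-133,48],[-190,-60,-133,58],[-220,-70,-133,68]]'; python3 -c "
from h import *
shift([498.7,14.4,205],26)"
```

```text
t: 10.55
eef_pos: [496.1, 42.2, 203.7]
tcp_rot: [-3.13, -0.015, 0.739]
ft_force: [-0.9, 0.3, -4.1]
opening: 0.378
shift [-16.8  22.3  -1.8] turn 16.4 yaw 42.4 pos [496.1  42.2 203.7] F [-0.9  0.3 -4.1] M [0.03 0.08 0.01] op 0.378 t 10.55
```

```bash
python3 -m pendant '[[-8,11,-1,9],[-17,22,-1,16],[-17,22,-1,16],[-17,22,-1,16]]'; python3 -c "
from h import *
shift([498.7,14.4,205],26)
snap('a3',[515,0,180],120)"
```

```text
t: 11.05
eef_pos: [498.0, 14.9, 203.4]
tcp_rot: [-3.125, -0.009, 0.463]
ft_force: [-0.3, -0.3, -3.8]
opening: 0.377
shift [ 0.4  0.7 -1.7] turn 0.5 yaw 26.5 pos [498.   14.9 203.4] F [-0.3 -0.3 -3.8] M [-0.07  0.05 -0.01] op 0.377 t 11.05
side crop origin 212 137 scale 3.3333333333333335
top crop origin 225 140 scale 3.3333333333333335
```

View pics/a3.png

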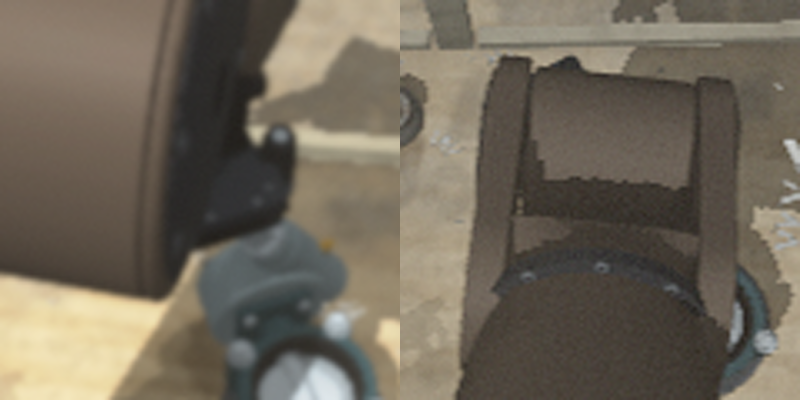

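```bash
python3 -c "
from h import *
import pickle
a=pickle.load(open('P.pkl','rb'))['side']
G=np.array([498,14.9,222.4]); x=np.array([np.cos(np.radians(-63.5)),np.sin(np.radians(-63.5)),0])
for t in np.radians([-20,-10,0,10,20,30]):
  xc=np.cos(t)*x+np.sin(t)*np.array([0,0,1]); zc=-np.sin(t)*x+np.cos(t)*np.array([0,0,1])
  print(np.degrees(t).round(),((proj(a,[G+70*xc+26*zc,G+70*xc-22*zc])-(212,137))*10/3).round())
print((proj(a,[518.8,-25.7,156.3])-(212,137))*10/3)
"
```

```text
-20.0 [[282. 151.]
 [257. 196.]]
-10.0 [[281. 141.]
 [267. 184.]]
0.0 [[277. 131.]
 [274. 172.]]
10.0 [[270. 123.]
 [279. 161.]]
20.0 [[260. 117.]
 [281. 150.]]
30.0 [[247. 113.]
 [279. 139.]]
[239.09020009 217.58302073]
```

```bash
python3 -m pendant '[[0,1,10,0],[0,1,18,0],[0,1,20,0],[0,1,20,0]]'; python3 -m pendant '[[0,0,3,0],[0,0,6,0],[0,0,6,0]]'; python3 -m pendant '[[0,0,3,0],[0,0,6,0],[0,0,6,0]]'
```

```text
t: 11.65
eef_pos: [498.6, 14.6, 183.6]
tcp_rot: [-3.125, -0.01, 0.463]
ft_force: [-0.0, -0.1, -3.2]
opening: 0.373
t: 12.02
eef_pos: [498.5, 14.7, 177.4]
tcp_rot: [-3.125, -0.009, 0.463]
ft_force: [-0.1, 0.1, -4.0]
opening: 0.378
t: 12.4
eef_pos: [498.3, 15.3, 171.8]
tcp_rot: [-3.125, -0.01, 0.462]
ft_force: [-3.8, 4.4, 5.7]
opening: 0.379
```

```bash
python3 -m pendant '[[0,0,4,0],[0,0,8,0],[0,0,10,0]]'; python3 -c "
from h import *
shift([498.7,14.4,151],26)
snap('a4',[515,0,180],120)"
```

```text
t: 12.78
eef_pos: [497.9, 16.3, 162.5]
tcp_rot: [-3.123, -0.01, 0.462]
ft_force: [-6.4, 8.0, 10.3]
opening: 0.378
shift [-0.2  2.3 11.4] turn 0.5 yaw 26.5 pos [497.9  16.3 162.5] F [-6.4  8.  10.3] M [ 0.95  0.93 -0.06] op 0.378 t 12.78
side crop origin 212 137 scale 3.3333333333333335
top crop origin 225 140 scale 3.3333333333333335
```

View pics/a4.png

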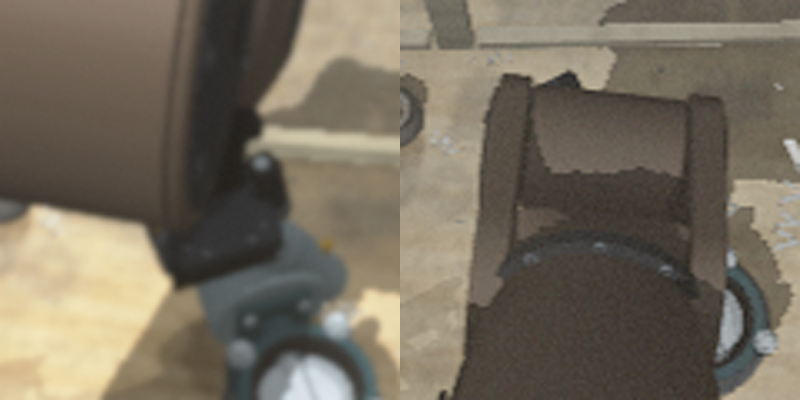

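```bash
python3 -m pendant '[[0,2,4,0],[0,2,8,0],[0,2,12,0],[0,2,12,0]]'; python3 -c "
from h import *
shift([498.7,14.4,151],26)
snap('a5',[515,0,180],120)
import pickle
a=pickle.load(open('P.pkl','rb'))['side']
s=env.state();R=Ro.from_euler('xyz',s['tcp_rot']).as_matrix();G=s['eef_pos']-19*R[:,2]; x=np.array([np.cos(np.radians(-63.5)),np.sin(np.radians(-63.5)),0])
for t in np.radians([10,20,25,30,35,40]):
  xc=np.cos(t)*x+np.sin(t)*np.array([0,0,1]); zc=-np.sin(t)*x+np.cos(t)*np.array([0,0,1])
  print(np.degrees(t).round(),((proj(a,[G+70*xc+26*zc,G+70*xc-22*zc])-(212,137))*10/3).round())
"
```

```text
t: 13.38
eef_pos: [498.4, 15.5, 150.6]
tcp_rot: [-3.122, -0.01, 0.463]
ft_force: [-3.0, 5.9, 3.7]
opening: 0.374
shift [-0.2  1.1 -0.4] turn 0.5 yaw 26.5 pos [498.4  15.5 150.6] F [-3.   5.9  3.7] M [0.73 0.57 0.01] op 0.374 t 13.38
side crop origin 212 137 scale 3.3333333333333335
top crop origin 225 140 scale 3.3333333333333335
10.0 [[267. 169.]
 [276. 203.]]
20.0 [[257. 163.]
 [277. 193.]]
25.0 [[251. 161.]
 [277. 188.]]
30.0 [[244. 159.]
 [276. 183.]]
35.0 [[237. 158.]
 [274. 179.]]
40.0 [[229. 158.]
 [271. 175.]]
```

View pics/a5.png

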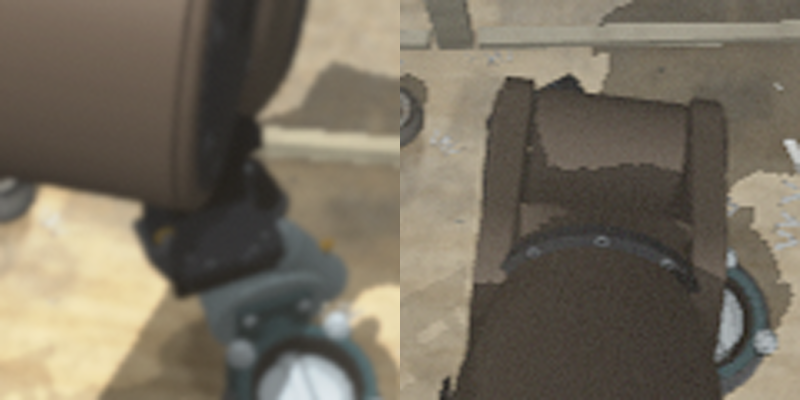

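```bash
python3 -c "
from h import *
shift([509.8,-1.8,203],25.5,grasp=True)"
```

```text
shift [  3.1  19.5 -33.7] turn 1.0 yaw 26.5 pos [498.4  15.5 150.6] F [-3.4  5.4  3.3] M [0.8  0.55 0.04] op 0.375 t 13.47
```

```bash
python3 -m pendant '[[0,0,-20,0],[0,0,-34,0],[3,10,-34,0],[3,19,-34,0],[3,19,-34,0]]'; python3 -c "
from h import *
z=np.array([-.175,.468,.866]); N=np.array([524,-39.7,128.5])
shift(N+66*z,25.5,grasp=True)
shift(N+56*z,25.5,grasp=True)
shift(N+36*z,25.5,grasp=True)
snap('a6',[515,0,180],120)
"
```

```text
t: 14.1
eef_pos: [509.6, -1.7, 183.5]
tcp_rot: [-3.122, -0.009, 0.461]
ft_force: [-0.2, 0.8, -4.1]
opening: 0.378
shift [-0.6  7.6 16.7] turn 0.9 yaw 26.4 pos [509.6  -1.7 183.5] F [-0.2  0.8 -4.1] M [-0.08  0.05  0.02] op 0.378 t 14.1
shift [-1.2 12.7 25.3] turn 0.9 yaw 26.4 pos [509.6  -1.7 183.5] F [-0.2  0.8 -4.1] M [-0.08  0.05  0.02] op 0.378 t 14.1
shift [-2.4 23.  42.4] turn 0.9 yaw 26.4 pos [509.6  -1.7 183.5] F [-0.2  0.8 -4.1] M [-0.08  0.05  0.02] op 0.378 t 14.1
side crop origin 212 137 scale 3.3333333333333335
top crop origin 225 140 scale 3.3333333333333335
```

View pics/a6.png

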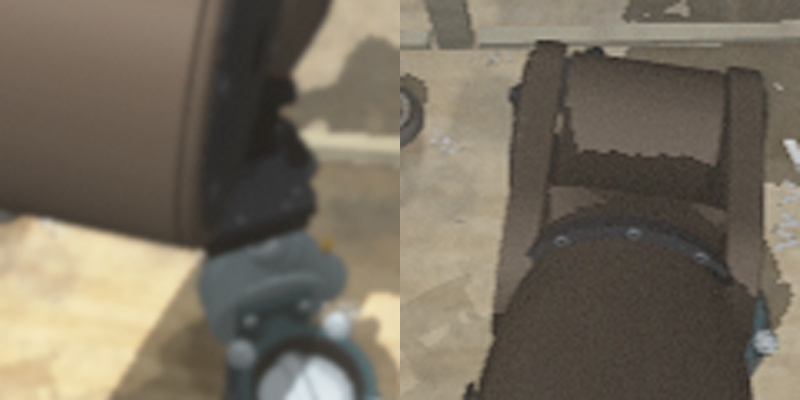

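```bash
python3 -m pendant '[[0,5,10,0],[-1,8,17,0],[-1,8,17,0]]';  python3 -m pendant '[[0,2,4,0],[0,4,7,0],[0,5,9,0],[0,5,9,0]]'
```

```text
t: 14.58
eef_pos: [511.6, -8.5, 165.6]
tcp_rot: [-3.121, -0.008, 0.462]
ft_force: [0.1, 0.0, -4.2]
opening: 0.382
t: 15.08
eef_pos: [513.8, -12.1, 158.6]
tcp_rot: [-3.121, -0.01, 0.462]
ft_force: [-8.7, 6.2, 22.5]
opening: 0.376
```

```bash
python3 -m pendant '[[-1,-1,-2,0],[-2,-1,-2,0],[-2,-1,-1,0]]';  python3 -m pendant '[[0,0,1,3],[0,0,2,6],[0,0,2,6]]'
```

```text
t: 15.45
eef_pos: [511.5, -12.2, 159.3]
tcp_rot: [-3.121, -0.009, 0.462]
ft_force: [-0.4, 0.2, -3.8]
opening: 0.375
t: 15.82
eef_pos: [513.0, -11.6, 158.5]
tcp_rot: [-3.121, -0.011, 0.356]
ft_force: [1.6, 8.2, 11.2]
opening: 0.376
```

```bash
python3 -m pendant '[[0,0,0,-4],[0,0,0,-8],[0,0,1,-12],[0,0,1,-16],[0,0,1,-16]]'; python3 -c "
from h import *
s=env.state();print(s['moment'])"
```

```text
t: 16.45
eef_pos: [511.3, -11.5, 158.1]
tcp_rot: [-3.122, -0.014, 0.636]
ft_force: [-13.5, 1.5, 16.3]
opening: 0.376
[-0.15087848  2.41403874 -0.20574422]
```

```bash
python3 -m pendant '[[1,0,-2,4],[2,0,-2,8],[2,0,0,8]]';  python3 -m pendant '[[0,1,1,0],[0,2,2,0],[0,3,3,0]]';
```

```text
t: 16.82
eef_pos: [513.2, -10.4, 158.1]
tcp_rot: [-3.121, -0.011, 0.497]
ft_force: [-4.9, 0.8, 17.0]
opening: 0.38
t: 17.2
eef_pos: [513.9, -11.9, 156.7]
tcp_rot: [-3.119, -0.012, 0.499]
ft_force: [-11.9, 9.7, 27.6]
opening: 0.375
```

```bash
python3 -m pendant '[[-1,-1,-3,3],[-2,-2,-3,6],[-2,-2,-1,6]]'; python3 -m pendant '[[0,1,2,0],[0,2,4,0],[0,2,4,0]]';  python3 -c "
from h import *
s=env.state();print(s['moment'])
z=np.array([-.175,.468,.866]); N=np.array([524,-39.7,128.5])
R=Ro.from_euler('xyz',s['tcp_rot']).as_matrix();G=s['eef_pos']-19*R[:,2]
d=G-N; k=d@z; e=d-k*z; n=np.array([.937,.35,0]);print('k',k-36,'lat n',e@n,'u',e@np.cross(z,n))"
```

```text
t: 17.58
eef_pos: [511.2, -11.2, 157.5]
tcp_rot: [-3.118, -0.009, 0.396]
ft_force: [-0.5, -0.1, -4.6]
opening: 0.379
t: 17.95
eef_pos: [511.7, -12.3, 154.7]
tcp_rot: [-3.118, -0.01, 0.397]
ft_force: [-8.8, 6.9, 18.7]
opening: 0.378
[ 0.89538065  1.31613562 -0.03506128]
k 17.882580627399953 lat n -2.062163914957677 u 2.9359493560258128
```

```bash
python3 -m pendant '[[-1,0,-2,0],[-3,1,-2,0],[-3,1,-1,0]]'; python3 -m pendant '[[0,1,2,0],[0,1,3,0],[0,2,5,0],[0,2,5,0]]';  cat >> h.py <<'E'
def rep():
    s=env.state()
    z=np.array([-.175,.468,.866]); N=np.array([524,-39.7,128.5])
    R=Ro.from_euler('xyz',s['tcp_rot']).as_matrix();G=s['eef_pos']-19*R[:,2]
    d=G-N; k=d@z; e=d-k*z; n=np.array([.937,.35,0]);u=np.cross(z,n); F=s['ft_force']+[0,0,4.2]
    print('k',(k-36).round(1),'lat n',(e@n).round(1),'down',(e@u).round(1),'F axial,n,down',(F@z).round(1),(F@n).round(1),(F@u).round(1),'M',s['moment'].round(2),'yaw',np.degrees(s['tcp_rot'][2]).round(1),'t',s['t'])
E
python3 -c "
from h import *
rep()"
```

```text
t: 18.32
eef_pos: [509.3, -14.7, 155.5]
tcp_rot: [-3.118, -0.01, 0.398]
ft_force: [-4.3, -0.1, 8.6]
opening: 0.376
t: 18.82
eef_pos: [509.9, -16.1, 152.1]
tcp_rot: [-3.118, -0.011, 0.398]
ft_force: [-9.9, 4.1, 23.3]
opening: 0.378
k 14.1 lat n -5.1 down 1.7 F axial,n,down 27.5 -7.8 -7.4 M [ 0.5   1.48 -0.05] yaw 22.8 t 18.825
```

```bash
python3 -m pendant '[[-2,1,-1,0],[-3,2,-1,0],[-3,2,0,0]]'; python3 -m pendant '[[0,1,2,0],[0,2,4,0],[0,2,5,0],[0,2,5,0]]';  
python3 -c "
from h import *
rep()"
```

```text
t: 19.2
eef_pos: [508.4, -18.6, 153.2]
tcp_rot: [-3.117, -0.013, 0.398]
ft_force: [-6.5, 8.1, 25.7]
opening: 0.376
t: 19.7
eef_pos: [509.4, -20.3, 150.1]
tcp_rot: [-3.118, -0.014, 0.398]
ft_force: [-10.2, 3.3, 29.5]
opening: 0.379
k 10.6 lat n -7.1 down -0.5 F axial,n,down 32.5 -8.4 -11.1 M [0.67 1.36 0.07] yaw 22.8 t 19.7
```

```bash
python3 -c "
from h import *
snap('b1',[515,-20,160],80)"
```

```text
side crop origin 241 162 scale 5.0
top crop origin 253 161 scale 5.0
```

View pics/b1.png

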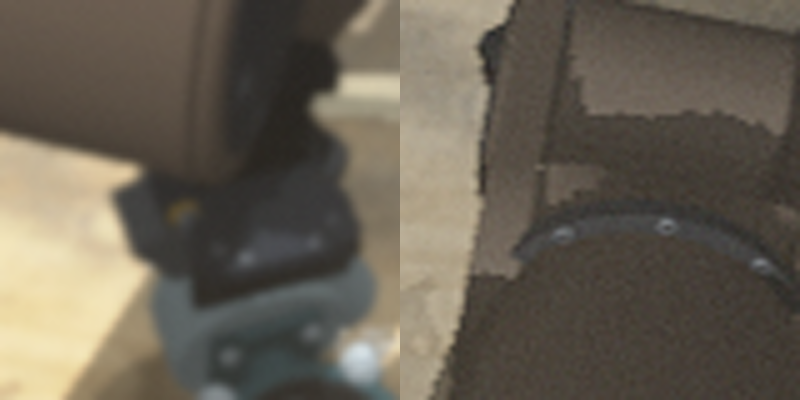

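```bash
python3 -m pendant '[[0,-1,-2,0],[0,-2,-4,0],[0,-2,-4,0]]'; python3 -c "
from h import *
rep()";python3 -m pendant '[[-2,0,0,0],[-4,0,0,0],[-4,0,0,0]]';python3 -c "
from h import *
rep()"; python3 -m pendant '[[4,0,0,0],[8,0,0,0],[8,0,0,0]]';python3 -c "
from h import *
rep()"
```

```text
t: 20.18
eef_pos: [508.5, -18.6, 153.8]
tcp_rot: [-3.118, -0.014, 0.398]
ft_force: [-0.4, -0.4, -3.5]
opening: 0.377
k 14.7 lat n -7.4 down -0.7 F axial,n,down 0.5 -0.5 -0.5 M [-0.1   0.06 -0.01] yaw 22.8 t 20.175
t: 20.55
eef_pos: [504.7, -20.2, 153.6]
tcp_rot: [-3.118, -0.014, 0.398]
ft_force: [-0.0, 0.3, -3.6]
opening: 0.376
k 14.5 lat n -11.5 down -0.8 F axial,n,down 0.7 0.1 -0.1 M [-0.12  0.   -0.01] yaw 22.8 t 20.55
t: 20.92
eef_pos: [512.4, -17.0, 153.7]
tcp_rot: [-3.118, -0.014, 0.398]
ft_force: [0.0, -0.6, -4.6]
opening: 0.374
k 14.7 lat n -3.2 down -0.5 F axial,n,down -0.6 -0.2 -0.3 M [-0.1   0.07 -0.02] yaw 22.8 t 20.925
```

```bash
python3 -m pendant '[[2,0,0,0],[4,0,0,0],[5,0,0,0],[5,0,0,0]]'; python3 -c "
from h import *
rep()
p=vision.read_camera('side');cv2.imwrite('pics/s4.png',cv2.resize(p['pixels'][120:300,180:420,::-1],(800,600),interpolation=cv2.INTER_CUBIC))"
```

```text
t: 21.42
eef_pos: [517.0, -15.0, 153.7]
tcp_rot: [-3.118, -0.014, 0.398]
ft_force: [0.2, -0.6, -4.3]
opening: 0.377
k 14.8 lat n 1.8 down -0.4 F axial,n,down -0.4 -0.0 -0.5 M [-0.12  0.09  0.03] yaw 22.8 t 21.425
```

View pics/s4.png

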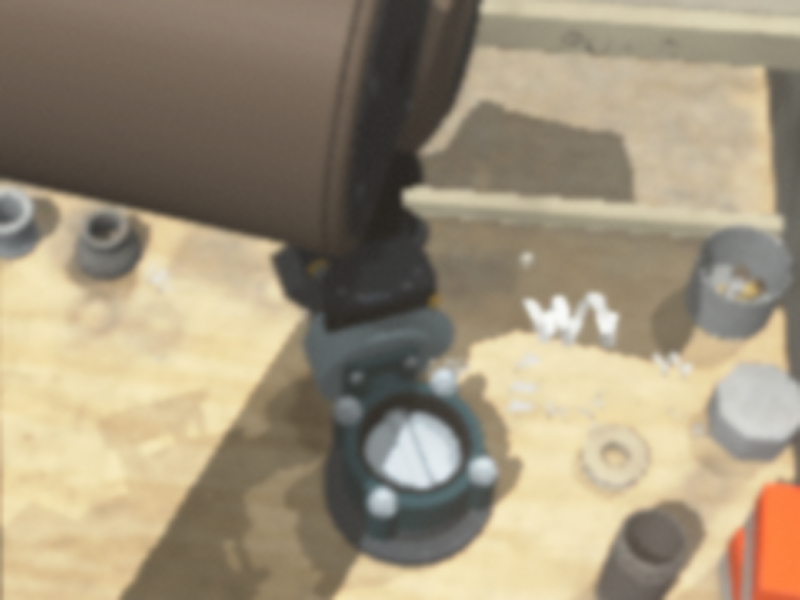

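```bash
python3 -m pendant '[[0,-20,-40,0],[0,-40,-60,0],[0,-60,-60,0]]'; python3 -c "
from h import *
rep()
s=env.state();print(s['eef_pos'],s['tcp_rot'])
p=vision.read_camera('side');cv2.imwrite('pics/s5.png',cv2.resize(p['pixels'][120:240,210:370,::-1],(800,600),interpolation=cv2.INTER_CUBIC))
for q in('crank','grip_mid','hub_mid','shaft_tip','gear_nose'):
  for d in vision.find_in(p,q)[:2]: print(q,p['R'].T@(d['at']-p['t']),d['confidence'])
"
```

```text
t: 21.85
eef_pos: [493.6, 39.2, 216.2]
tcp_rot: [-3.119, -0.016, 0.398]
ft_force: [-0.2, -0.8, -4.5]
opening: 0.373
k 98.4 lat n -1.2 down 19.6 F axial,n,down -0.6 -0.5 -0.5 M [-0.11  0.   -0.01] yaw 22.8 t 21.85
[493.56252769  39.1974112  216.16427798] [-3.11914619 -0.01595153  0.39792578]
crank [505.86769427 -16.31613877 269.98326292] 0.46
hub_mid [505.9072052  -13.47907206 267.02193022] 0.46
shaft_tip [527.13412648 -55.72038861 117.75375213] 0.86
gear_nose [522.73546271 -56.54472649 115.45326869] 0.94
```

View pics/s5.png

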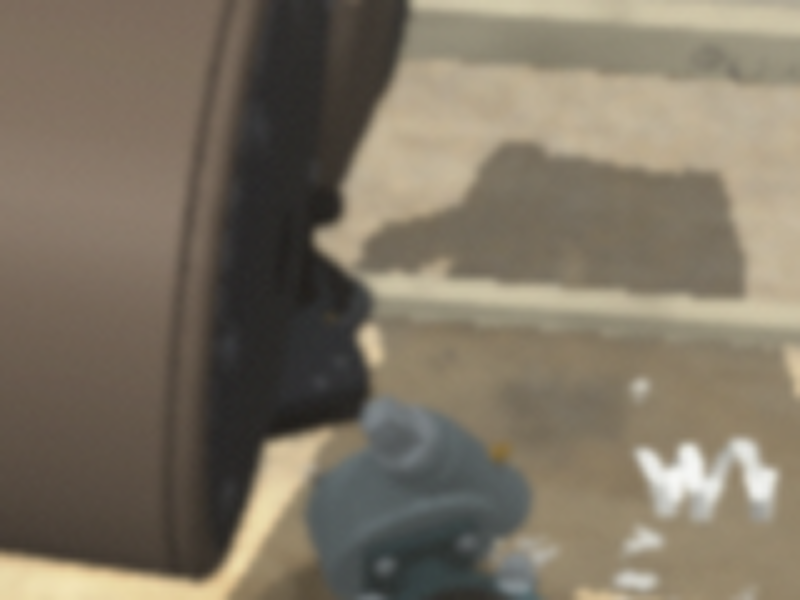

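```bash
python3 -c "
from h import *
import pickle
a=pickle.load(open('P.pkl','rb'))['side']
s=env.state();R=Ro.from_euler('xyz',s['tcp_rot']).as_matrix();G=s['eef_pos']-19*R[:,2]; x=np.array([np.cos(np.radians(-67.2)),np.sin(np.radians(-67.2)),0])
for t in np.radians([0,15,30,45,60,75]):
  xc=np.cos(t)*x+np.sin(t)*np.array([0,0,1]); zc=-np.sin(t)*x+np.cos(t)*np.array([0,0,1])
  print(np.degrees(t).round(),((proj(a,[G+70*xc+26*zc,G+70*xc-22*zc,G+18*xc+10*zc,G+18*xc-36*zc])-(210,120))*5).round().tolist())
print(((proj(a,[G,s['eef_pos']+R[:,0]*20,s['eef_pos']-R[:,0]*20])-(210,120))*5).round())
"
```

```text
0.0 [[376.0, 280.0], [374.0, 342.0], [260.0, 331.0], [262.0, 389.0]]
15.0 [[357.0, 261.0], [382.0, 317.0], [253.0, 327.0], [281.0, 377.0]]
30.0 [[327.0, 249.0], [379.0, 292.0], [243.0, 325.0], [295.0, 363.0]]
45.0 [[289.0, 244.0], [366.0, 272.0], [232.0, 325.0], [305.0, 349.0]]
60.0 [[245.0, 247.0], [342.0, 256.0], [220.0, 327.0], [310.0, 334.0]]
75.0 [[199.0, 257.0], [308.0, 248.0], [208.0, 331.0], [308.0, 321.0]]
[[221. 354.]
 [208. 342.]
 [234. 415.]]
```

```bash
cat > ov.py <<'E'
from h import *
import sys
def crankpose(t,h,xo=0):
    s=env.state();R=Ro.from_euler('xyz',s['tcp_rot']).as_matrix();G=s['eef_pos']-19*R[:,2]
    jx=R[:,0]; up=-R[:,2]; x0=np.cross(jx,up) # crank x: y_c=jaw
    t=np.radians(t); xc=np.cos(t)*x0+np.sin(t)*up; zc=-np.sin(t)*x0+np.cos(t)*up
    return G-h*zc+xo*xc,xc,np.cross(zc,xc),zc
def draw(p,im,off,S,pose,col):
    o,x,y,z=pose
    def pl(X): 
        q=((proj(p,X)-off+.5)*S).astype(int); cv2.polylines(im,[q],True,col,1)
    th=np.linspace(0,2*np.pi,24)
    W=lambda a,b,c:o+np.outer(np.atleast_1d(a),x)+np.outer(np.atleast_1d(b),y)+np.outer(np.atleast_1d(c),z)
    for h in(0,46): pl(W([-18,18,18,-18],[-18,-18,18,18],[h]*4))
    for h in(0,12): pl(W([18,70,70,18],[-12,-12,12,12],[h]*4))
    for h in(14,62): pl(W(70+13*np.cos(th),13*np.sin(th),[h]*24))
    pl(W([-10.7,10.7,10.7,-10.7],[-10.7,-10.7,10.7,10.7],[0]*4))
if __name__=="__main__":
    tag=sys.argv[1]; par=[tuple(map(float,a.split(","))) for a in sys.argv[2:]]
    p=vision.read_camera("side"); o=crankpose(*par[0])[0]; u,v=proj(p,o+30*np.array([0,0,1])).astype(int); off=np.array([u-35,v-40])
    c=cv2.resize(p["pixels"][v-40:v+35,u-35:u+40,::-1],(400,400),interpolation=cv2.INTER_CUBIC); c=cv2.convertScaleAbs(c,alpha=2,beta=0)
    d=c.copy()
    for q,cl in zip(par,((0,0,255),(0,255,0),(255,0,0))): draw(p,d,off,400/75,crankpose(*q),cl)
    cv2.imwrite(f"pics/{tag}.png",np.hstack([c,d]))
E
python3 ov.py o1 30,36 30,26
```

```text
(no output)
```

View pics/o1.png

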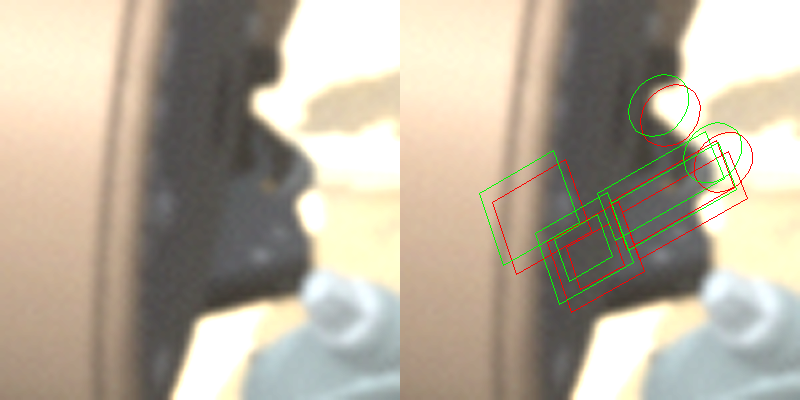

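```bash
python3 ov.py o2 45,36 40,26 50,30
```

```text
(no output)
```

View pics/o2.png

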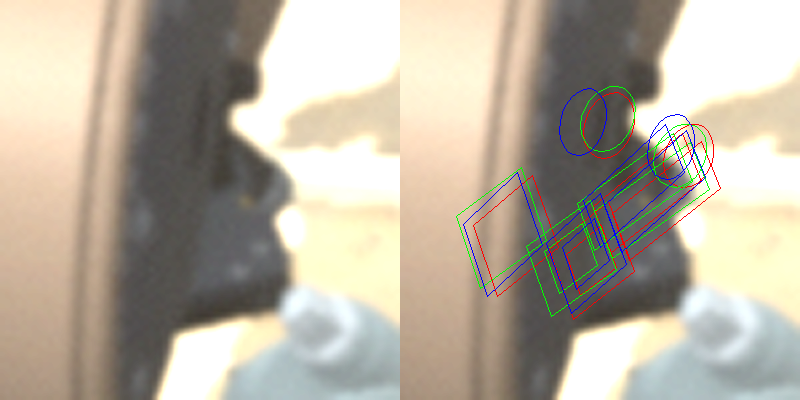

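```bash
python3 ov.py o3 22,36,-8 22,26,-8 22,30
```

```text
(no output)
```

View pics/o3.png

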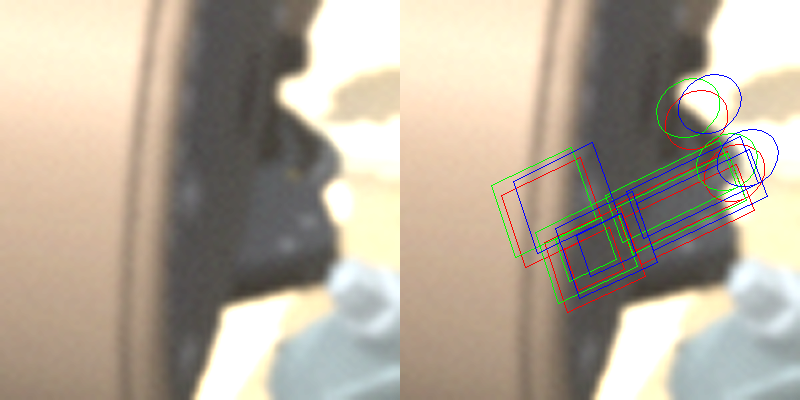

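```bash
python3 -m pendant '[[0,0,-10,10],[0,0,-10,20],[0,0,-10,30],[0,0,-10,41],[0,0,-10,51],[0,0,-10,62],[0,0,-10,72],[0,0,-10,83]]'; python3 ov.py o4 30,36 30,26 
```

```text
t: 23.3
eef_pos: [493.6, 37.6, 224.4]
tcp_rot: [-3.126, 0.022, -1.053]
ft_force: [-1.0, 0.7, -3.6]
opening: 0.374
```

View pics/o4.png

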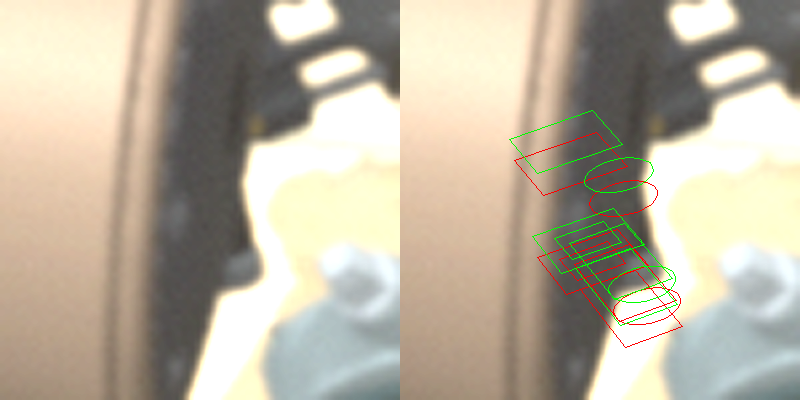

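```bash
python3 ov.py o5 40,26 45,20 50,30 
```

```text
(no output)
```

View pics/o5.png

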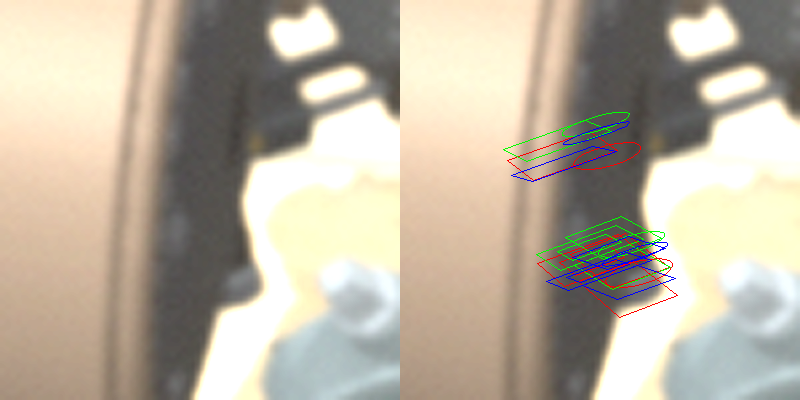

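```bash
cat > ov2.py <<'E'
import ov,sys,pickle
from h import *
p=pickle.load(open('P.pkl','rb'))['side']
def f(tag,pos,rot,off,S,pars,out,crop):
    class E: pass
    ov.env=type("E",(),{"state":staticmethod(lambda:dict(eef_pos=np.array(pos),tcp_rot=np.array(rot)))})
    im=cv2.imread(f"pics/{tag}.png")[:,:400]; im=cv2.convertScaleAbs(im,alpha=1.8,beta=0)
    d=im.copy()
    for q,cl in zip(pars,((0,0,255),(0,255,0),(255,0,0))): ov.draw(p,d,np.array(off),S,ov.crankpose(*q),cl)
    x0,y0,x1,y1=crop
    cv2.imwrite(f"pics/{out}.png",np.hstack([cv2.resize(c[y0:y1,x0:x1],(400,400),interpolation=cv2.INTER_CUBIC) for c in(im,d)]))
f("a5",[498.4,15.5,150.6],[-3.122,-.01,.463],(212,137),10/3,[(25,36),(32,36),(40,36)],"o6",(130,100,330,300))
f("a3",[498.0,14.9,203.4],[-3.125,-.009,.463],(212,137),10/3,[(0,36),(-5,36)],"o7",(130,60,330,260))
E
python3 ov2.py
```

```text
(no output)
```

View pics/o6.png

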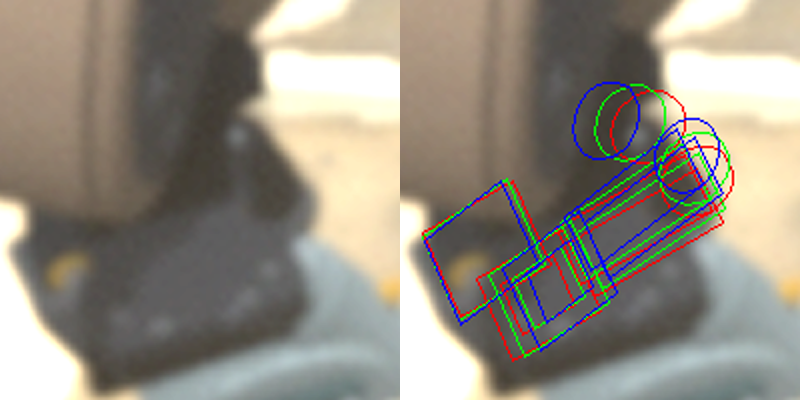

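View pics/o7.png

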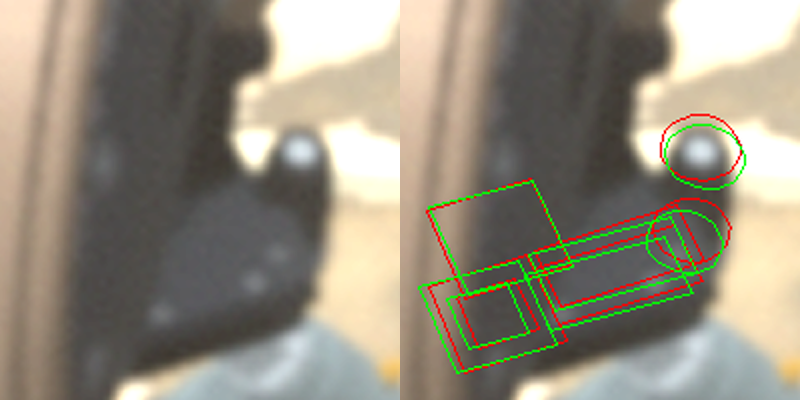

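```bash
cat > cc.py <<'E'
import ov
from h import *
def cp(pos,rot,*q):
    ov.env=type("E",(),{"state":staticmethod(lambda:dict(eef_pos=np.array(pos),tcp_rot=np.array(rot)))})
    return ov.crankpose(*q)
for nm,pos,rot,q in (("fulc",[498.4,14.9,173.5],[-3.125,-.01,.463],(-4,36,-4)),("first",[513.8,-12.1,159.5],[-3.121,-.01,.462],(27,36,-5)),("last",[509.4,-20.3,150.1],[-3.118,-.014,.398],(28,36,-5)),("last",[509.4,-20.3,150.1],[-3.118,-.014,.398],(28,26,-5))):
    o,x,y,z=cp(pos,rot,*q)
    # underside plane height above the shaft tip upper edge location
    C=np.array([522.6,-31.9]) # tip uphill edge xy
    zz=o[2]-((C-o[:2])@z[:2])/z[2]
    loc=np.array([C[0],C[1],zz])-o
    print(nm,"origin",o.round(1),"zaxis",z.round(3),"plane z at tip",zz.round(1),"crank xy of tip",(loc@x).round(1),(loc@y).round(1))
E
python3 cc.py
```

```text
fulc origin [495.5  21.  157. ] zaxis [ 0.03  -0.082  0.996] plane z at tip 151.8 crank xy of tip 59.7 0.5
first origin [519.1 -22.4 143.9] zaxis [-0.202  0.386  0.9  ] plane z at tip 148.8 crank xy of tip 11.2 -1.1
last origin [514.3 -31.4 134.7] zaxis [-0.185  0.409  0.894] plane z at tip 136.6 crank xy of tip 4.1 7.5
last origin [512.4 -27.3 143.6] zaxis [-0.185  0.409  0.894] plane z at tip 147.8 crank xy of tip 9.1 7.6
```

```bash
cat > tgt.py <<'E'
from h import *
import ov
N=np.array([527,-40.2,122.]); Z=np.array([-.175,.468,.866])
def tgt(k,yaw,tilt,h,xo,N=N):
    s=env.state(); rot=np.array([s['tcp_rot'][0],s['tcp_rot'][1],np.radians(yaw)])
    import builtins
    ov.env=type("E",(),{"state":staticmethod(lambda:dict(eef_pos=np.zeros(3),tcp_rot=rot))})
    o,x,y,z=ov.crankpose(tilt,h,xo)
    ov.env=env
    return N+k*Z-o
if __name__=="__main__":
    import sys
    yaw=float(sys.argv[1])
    for k in map(float,sys.argv[5:]):
        T=tgt(k,yaw,*map(float,sys.argv[2:5])); print(k,T.round(1),end=" "); shift(T,yaw)
E
python3 tgt.py 24 28 25 -5 45 28 20 0
```

```text
45.0 [516.3 -12.5 166.5] shift [56.1  6.2 56.6] turn -84.1 yaw -60.1 pos [493.6  37.7 224.4] F [-0.8 -0.2 -4. ] M [-0.16  0.14  0.  ] op 0.378 t 23.4
28.0 [519.3 -20.4 151.8] shift [64.8  7.8 71.1] turn -84.1 yaw -60.1 pos [493.6  37.7 224.4] F [-0.8 -0.2 -4. ] M [-0.16  0.14  0.  ] op 0.378 t 23.4
20.0 [520.7 -24.2 144.9] shift [68.9  8.6 77.9] turn -84.1 yaw -60.1 pos [493.6  37.7 224.4] F [-0.8 -0.2 -4. ] M [-0.16  0.14  0.  ] op 0.378 t 23.4
0.0 [524.2 -33.5 127.5] shift [79.1 10.5 95. ] turn -84.1 yaw -60.1 pos [493.6  37.7 224.4] F [-0.8 -0.2 -4. ] M [-0.16  0.14  0.  ] op 0.378 t 23.4
```

```bash
python3 -m pendant '[[7,1,0,-10],[14,2,0,-20],[21,3,0,-31],[28,3,5,-41],[35,4,10,-52],[42,5,20,-62],[50,6,30,-73],[56,6,40,-84]]'; python3 tgt.py 24 28 25 -5 45 32 28
```

```text
t: 24.4
eef_pos: [516.5, -13.3, 182.6]
tcp_rot: [-3.118, -0.013, 0.419]
ft_force: [0.1, 0.3, -3.4]
opening: 0.378
45.0 [516.1 -12.6 166.6] shift [-0.3 -0.4 16. ] turn -0.0 yaw 24.0 pos [516.5 -13.3 182.6] F [ 0.1  0.3 -3.4] M [-0.1   0.07  0.02] op 0.378 t 24.4
32.0 [518.4 -18.7 155.3] shift [-0.9  6.4 27.1] turn -0.0 yaw 24.0 pos [516.5 -13.3 182.6] F [ 0.1  0.3 -3.4] M [-0.1   0.07  0.02] op 0.378 t 24.4
28.0 [519.1 -20.6 151.8] shift [-1.   8.4 30.5] turn -0.0 yaw 24.0 pos [516.5 -13.3 182.6] F [ 0.1  0.3 -3.4] M [-0.1   0.07  0.02] op 0.378 t 24.4
```

```bash
python3 -m pendant '[[0,0,10,0],[0,1,16,0],[-1,6,27,0],[-1,6,27,0]]'; python3 -m pendant '[[0,1,2,0],[0,3,5,0],[0,4,7,0],[0,4,7,0]]'; python3 -m pendant '[[0,1,2,0],[0,2,4,0],[0,2,4,0]]'; python3 tgt.py 24 28 25 -5 20 10
```

```text
t: 24.9
eef_pos: [517.9, -18.6, 154.7]
tcp_rot: [-3.117, -0.012, 0.418]
ft_force: [0.3, -0.5, -4.4]
opening: 0.376
t: 25.4
eef_pos: [519.3, -20.9, 151.0]
tcp_rot: [-3.117, -0.014, 0.418]
ft_force: [-14.6, 9.6, 39.2]
opening: 0.378
t: 25.78
eef_pos: [519.6, -21.5, 150.6]
tcp_rot: [-3.116, -0.016, 0.418]
ft_force: [-16.4, 10.4, 43.2]
opening: 0.376
20.0 [520.5 -24.3 144.9] shift [-0.5  3.1  5.6] turn -0.1 yaw 23.9 pos [519.6 -21.5 150.6] F [-16.4  10.4  43.2] M [1.56 3.07 0.01] op 0.376 t 25.77
10.0 [522.2 -29.  136.3] shift [-0.9  8.3 14.1] turn -0.1 yaw 23.9 pos [519.6 -21.5 150.6] F [-16.4  10.4  43.2] M [1.56 3.07 0.01] op 0.376 t 25.77
```

```bash
python3 -m pendant '[[0,0,-4,0],[-2,2,-4,0],[-3,4,-4,0],[-3,4,-1,0],[-3,4,1,0],[-3,4,1,0]]'; python3 -c "
from h import *
rep()"
```

```text
t: 26.52
eef_pos: [519.0, -27.0, 152.4]
tcp_rot: [-3.118, -0.018, 0.418]
ft_force: [-13.9, -2.1, 39.1]
opening: 0.38
k 7.8 lat n -0.6 down -10.0 F axial,n,down 38.9 -13.8 -19.1 M [-0.41  2.35 -0.01] yaw 23.9 t 26.525
```

```bash
python3 - <<'E'
import numpy as np
from scipy.optimize import least_squares
D=[("a4",(497.9,16.3,162.5),(-6.4,8,10.3),(.95,.93,-.06)),("a5",(498.4,15.5,150.6),(-3,5.9,3.7),(.73,.57,.01)),("a5b",(498.4,15.5,150.6),(-3.4,5.4,3.3),(.8,.55,.04)),
("y36",(511.3,-11.5,158.1),(-13.5,1.5,16.3),(-.15,2.41,-.2)),("k18",(511.7,-12.3,154.7),(-8.8,6.9,18.7),(.895,1.316,-.035)),("k14",(509.9,-16.1,152.1),(-9.9,4.1,23.3),(.5,1.48,-.05)),("k10",(509.4,-20.3,150.1),(-10.2,3.3,29.5),(.67,1.36,.07)),
("n1",(519.6,-21.5,150.6),(-16.4,10.4,43.2),(1.56,3.07,.01)),("n2",(519,-27,152.4),(-13.9,-2.1,39.1),(-.41,2.35,-.01))]
W=np.array([0,0,-4.2]); M0=np.array([-.1,.05,0])
def contact(d,H,zc=150.):
    F=np.array(d[2])-W; M=np.array(d[3])-M0; 
    # r=(x,y,zc-tcpz-H) ; Mx=y Fz - rz Fy ; My=rz Fx - x Fz
    rz=(zc-d[1][2]-H)/1000
    y=(M[0]+rz*F[1])/F[2]*1000; x=-(M[1]-rz*F[0])/F[2]*1000
    return np.array([x+d[1][0],y+d[1][1]]), (x*F[1]-y*F[0])/1000-M[2]
for H in(150,180,200,220,240):
    print(H,[(d[0],contact(d,H)[0].round(0).tolist(),contact(d,H)[1].round(2)) for d in D])
E
```

```text
150 [('a4', [509.0, -1.0], np.float64(0.04)), ('a5', [490.0, 8.0], np.float64(-0.08)), ('a5b', [500.0, 27.0], np.float64(0.01)), ('y36', [500.0, -26.0], np.float64(-0.01)), ('k18', [516.0, -15.0], np.float64(0.04)), ('k14', [513.0, -17.0], np.float64(0.05)), ('k10', [516.0, -12.0], np.float64(0.03)), ('n1', [508.0, -20.0], np.float64(-0.1)), ('n2', [515.0, -27.0], np.float64(0.02))]
180 [('a4', [522.0, -17.0], np.float64(0.04)), ('a5', [501.0, -14.0], np.float64(-0.08)), ('a5b', [514.0, 5.0], np.float64(0.01)), ('y36', [520.0, -28.0], np.float64(-0.01)), ('k18', [527.0, -25.0], np.float64(0.04)), ('k14', [523.0, -21.0], np.float64(0.05)), ('k10', [525.0, -15.0], np.float64(0.03)), ('n1', [518.0, -26.0], np.float64(-0.1)), ('n2', [524.0, -25.0], np.float64(0.02))]
200 [('a4', [531.0, -29.0], np.float64(0.04)), ('a5', [509.0, -29.0], np.float64(-0.08)), ('a5b', [523.0, -9.0], np.float64(0.01)), ('y36', [533.0, -29.0], np.float64(-0.01)), ('k18', [535.0, -31.0], np.float64(0.04)), ('k14', [531.0, -24.0], np.float64(0.05)), ('k10', [531.0, -17.0], np.float64(0.03)), ('n1', [525.0, -30.0], np.float64(-0.1)), ('n2', [531.0, -24.0], np.float64(0.02))]
220 [('a4', [540.0, -40.0], np.float64(0.04)), ('a5', [516.0, -44.0], np.float64(-0.08)), ('a5b', [532.0, -23.0], np.float64(0.01)), ('y36', [546.0, -31.0], np.float64(-0.01)), ('k18', [543.0, -37.0], np.float64(0.04)), ('k14', [538.0, -27.0], np.float64(0.05)), ('k10', [537.0, -19.0], np.float64(0.03)), ('n1', [532.0, -35.0], np.float64(-0.1)), ('n2', [537.0, -23.0], np.float64(0.02))]
240 [('a4', [549.0, -51.0], np.float64(0.04)), ('a5', [524.0, -59.0], np.float64(-0.08)), ('a5b', [541.0, -38.0], np.float64(0.01)), ('y36', [560.0, -32.0], np.float64(-0.01)), ('k18', [550.0, -43.0], np.float64(0.04)), ('k14', [545.0, -30.0], np.float64(0.05)), ('k10', [543.0, -21.0], np.float64(0.03)), ('n1', [539.0, -39.0], np.float64(-0.1)), ('n2', [544.0, -22.0], np.float64(0.02))]
```

```bash
python3 -m pendant '[[0,0,-40,0],[0,-30,-50,0],[0,-92,-50,0],[0,-154,-50,0],[0,-216,-50,0],[0,-230,-50,0],[0,-230,-50,0]]'; python3 ov.py p1 28,26,-5 40,26,-5
```

```text
t: 27.4
eef_pos: [425.1, 182.2, 207.4]
tcp_rot: [-3.119, -0.018, 0.42]
ft_force: [0.5, -0.2, -3.8]
opening: 0.377
```

View pics/p1.png

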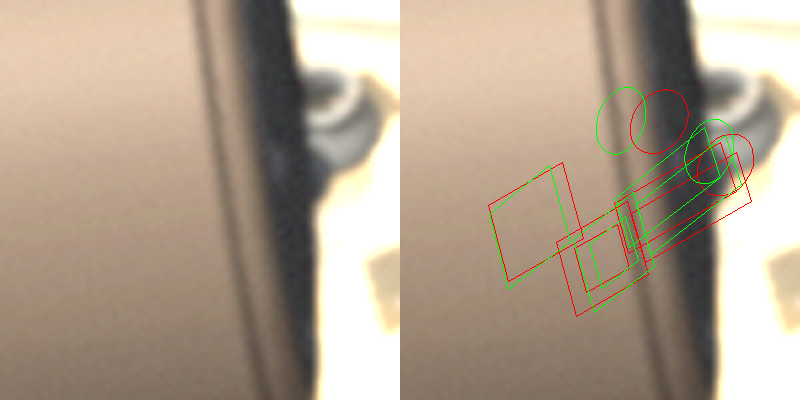

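```bash
python3 -c "
from h import *
shift([520,210,110],24)"; 
```

```text
shift [96.2 14.6 98.9] turn -0.0 yaw 24.0 pos [425.5 181.5 207.4] F [-0.6  0.6 -4. ] M [-0.11  0.06  0.01] op 0.377 t 27.45
```

```bash
python3 -m pendant '[[48,7,40,0],[96,14,80,0],[96,14,99,0],[96,14,99,0]]'; python3 ov.py p2 28,26,-5 40,26,-5; python3 -c "
from h import *
p=vision.read_camera('top');cv2.imwrite('pics/t6.png',p['pixels'][100:300,100:340,::-1])"
```

```text
t: 27.95
eef_pos: [519.7, 208.8, 107.8]
tcp_rot: [-3.118, -0.014, 0.416]
ft_force: [0.1, 0.3, -3.4]
opening: 0.372
```

View pics/p2.png

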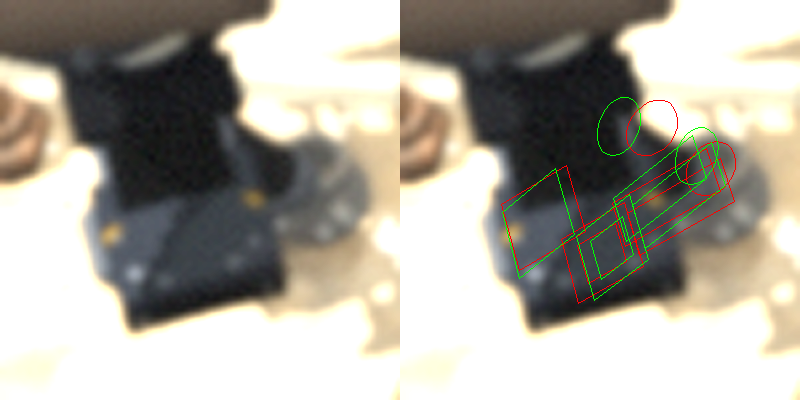

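```bash
cat > ov3.py <<'E'
import ov,sys
from h import *
p=vision.read_camera("side"); s=env.state()
u,v=proj(p,s["eef_pos"]+[20,-30,25]).astype(int); w=30; off=np.array([u-w,v-w])
c=cv2.convertScaleAbs(cv2.resize(p["pixels"][v-w:v+w,u-w:u+w,::-1],(400,400),interpolation=cv2.INTER_CUBIC),alpha=2.2,beta=10)
d=c.copy()
for q,cl in zip(sys.argv[2:],((0,0,255),(0,255,0),(255,0,0))): ov.draw(p,d,off,400/(2*w),ov.crankpose(*map(float,q.split(","))),cl)
cv2.imwrite(f"pics/{sys.argv[1]}.png",np.hstack([c,d]))
E
python3 ov3.py p3 28,30,-16 35,36,-14
```

```text
(no output)
```

View pics/p3.png

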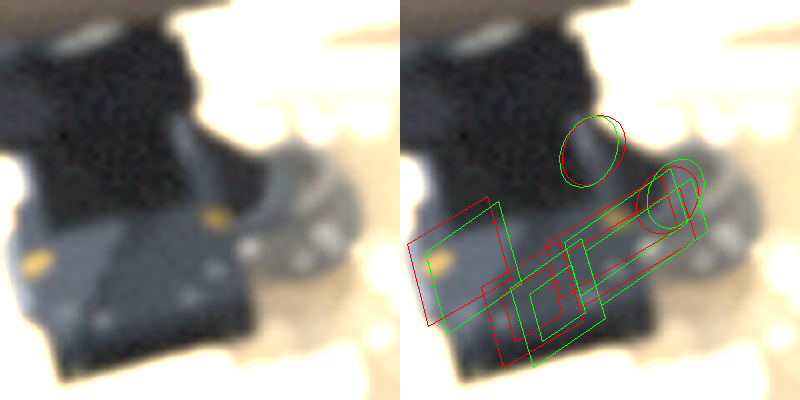

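```bash
python3 tgt.py 24 28 30 -16 50 30 20
```

```text
50.0 [518.1 -17.3 180.3] shift [-92.4 205.  -75.9] turn -0.1 yaw 23.9 pos [520.1 209.7 110.8] F [-0.2  0.7 -3.6] M [-0.09  0.05  0.  ] op 0.375 t 28.1
30.0 [521.6 -26.6 163. ] shift [-93.3 215.4 -58.9] turn -0.1 yaw 23.9 pos [520.1 209.7 110.8] F [-0.2  0.7 -3.6] M [-0.09  0.05  0.  ] op 0.375 t 28.1
20.0 [523.4 -31.3 154.3] shift [-93.8 220.6 -50.3] turn -0.1 yaw 23.9 pos [520.1 209.7 110.8] F [-0.2  0.7 -3.6] M [-0.09  0.05  0.  ] op 0.375 t 28.1
```

```bash
python3 -m pendant '[[0,0,-55,0],[-22,48,-90,0],[-45,100,-95,0],[-68,152,-95,0],[-92,205,-90,0],[-92,205,-80,0],[-92,205,-76,0]]'; python3 tgt.py 24 28 30 -16 50 33 28
```

```text
t: 28.98
eef_pos: [518.3, -17.2, 180.9]
tcp_rot: [-3.119, -0.02, 0.416]
ft_force: [-0.8, 0.2, -3.5]
opening: 0.378
50.0 [518.1 -17.3 180.3] shift [-0.2  0.   0.6] turn -0.2 yaw 23.8 pos [518.3 -17.2 180.9] F [-0.8  0.2 -3.5] M [-0.08  0.03  0.01] op 0.378 t 28.98
33.0 [521.1 -25.2 165.6] shift [-0.9  8.8 15.1] turn -0.2 yaw 23.8 pos [518.3 -17.2 180.9] F [-0.8  0.2 -3.5] M [-0.08  0.03  0.01] op 0.378 t 28.98
28.0 [522.  -27.6 161.2] shift [-1.2 11.4 19.4] turn -0.2 yaw 23.8 pos [518.3 -17.2 180.9] F [-0.8  0.2 -3.5] M [-0.08  0.03  0.01] op 0.378 t 28.98
```

```bash
python3 -m pendant '[[-1,5,8,0],[-1,9,15,0],[-1,9,15,0]]'; python3 -m pendant '[[0,2,3,0],[0,3,5,0],[0,3,5,0]]';python3 -m pendant '[[0,2,3,0],[0,3,5,0],[0,3,5,0]]'; python3 -c "
from h import *
rep()"
```

```text
t: 29.35
eef_pos: [521.1, -25.1, 165.1]
tcp_rot: [-3.119, -0.019, 0.417]
ft_force: [0.2, -0.3, -3.6]
opening: 0.376
t: 29.72
eef_pos: [522.3, -27.7, 159.9]
tcp_rot: [-3.119, -0.019, 0.417]
ft_force: [0.3, -0.5, -3.9]
opening: 0.377
t: 30.1
eef_pos: [523.5, -30.4, 154.7]
tcp_rot: [-3.118, -0.019, 0.417]
ft_force: [0.4, 0.7, -2.8]
opening: 0.376
k 7.3 lat n 2.5 down -15.3 F axial,n,down 1.5 0.6 -0.3 M [-0.09  0.08  0.03] yaw 23.9 t 30.1
```

```bash
python3 -m pendant '[[0,2,3,0],[0,3,5,0],[0,3,5,0]]';  python3 -c "
from h import *
rep()"
```

```text
t: 30.48
eef_pos: [524.8, -33.2, 149.7]
tcp_rot: [-3.119, -0.018, 0.417]
ft_force: [-1.4, -1.6, -0.1]
opening: 0.377
k 1.5 lat n 2.7 down -15.4 F axial,n,down 3.0 -1.9 -2.9 M [-0.41  0.35  0.02] yaw 23.9 t 30.475
```

```bash
python3 -m pendant '[[-2,0,0,0],[-3,0,0,0]]';  python3 -c "
from h import *
rep()";python3 -m pendant '[[2,0,0,0],[5,0,0,0]]';  python3 -c "
from h import *
rep()"
```

```text
t: 30.72
eef_pos: [522.4, -34.4, 149.8]
tcp_rot: [-3.119, -0.02, 0.417]
ft_force: [3.1, 2.2, -2.8]
opening: 0.373
k 1.4 lat n 0.0 down -15.8 F axial,n,down 1.7 3.7 0.1 M [ 0.12 -0.69 -0.  ] yaw 23.9 t 30.725
t: 30.98
eef_pos: [525.3, -32.9, 149.5]
tcp_rot: [-3.118, -0.015, 0.418]
ft_force: [-14.4, -13.3, 4.9]
opening: 0.376
k 1.4 lat n 3.3 down -15.3 F axial,n,down 4.2 -18.2 -11.0 M [-2.66  3.13  0.3 ] yaw 23.9 t 30.975
```

```bash
python3 -m pendant '[[-2,0,0,0],[-2.5,1,2,0],[-2.5,2,4,0],[-2.5,2,4,0]]';  python3 -c "
from h import *
rep()"; python3 -m pendant '[[0,1,2,0],[0,2,4,0],[0,2,4,0]]';  python3 -c "
from h import *
rep()"
```

```text
t: 31.48
eef_pos: [524.7, -36.2, 145.6]
tcp_rot: [-3.12, -0.016, 0.418]
ft_force: [3.0, -5.7, 1.0]
opening: 0.378
k -3.5 lat n 1.5 down -15.8 F axial,n,down 1.3 0.8 -8.2 M [-1.18 -0.49  0.03] yaw 23.9 t 31.475
t: 31.85
eef_pos: [526.0, -38.4, 141.5]
tcp_rot: [-3.121, -0.017, 0.418]
ft_force: [3.2, -6.3, 1.0]
opening: 0.375
k -8.2 lat n 2.0 down -15.9 F axial,n,down 1.0 0.8 -8.6 M [-1.16 -0.43 -0.01] yaw 23.9 t 31.85
```

```bash
python3 -m pendant '[[0,2,2,0],[0,3,4,0],[0,3,4,0]]';  python3 -c "
from h import *
rep()"; python3 -m pendant '[[0,1,2,0],[0,2,4,0],[0,2,4,0]]';  python3 -c "
from h import *
rep()"
```

```text
t: 32.22
eef_pos: [527.0, -41.0, 136.9]
tcp_rot: [-3.12, -0.016, 0.418]
ft_force: [1.1, -2.8, -4.6]
opening: 0.376
k -13.6 lat n 2.1 down -16.1 F axial,n,down -1.9 0.0 -2.4 M [-0.53 -0.25 -0.02] yaw 23.9 t 32.225
t: 32.6
eef_pos: [528.2, -43.0, 132.9]
tcp_rot: [-3.121, -0.017, 0.418]
ft_force: [2.9, -4.5, -0.9]
opening: 0.376
k -18.2 lat n 2.5 down -16.0 F axial,n,down 0.2 1.1 -6.2 M [-0.92 -0.44  0.07] yaw 23.9 t 32.6
```

```bash
python3 -m pendant '[[0,1.5,2,0],[0,2.5,4,0],[0,2.5,4,0]]';  python3 -c "
from h import *
rep()"; python3 -m pendant '[[0,1.5,2,0],[0,2.5,4,0],[0,2.5,4,0]]';  python3 -c "
from h import *
rep()"
```

```text
t: 32.98
eef_pos: [529.0, -44.4, 130.8]
tcp_rot: [-3.12, -0.018, 0.417]
ft_force: [-6.3, 3.3, 28.5]
opening: 0.376
k -20.8 lat n 2.7 down -16.4 F axial,n,down 30.9 -4.8 -11.7 M [ 0.67  1.63 -0.07] yaw 23.9 t 32.975
t: 33.35
eef_pos: [529.7, -46.0, 129.5]
tcp_rot: [-3.12, -0.019, 0.417]
ft_force: [-10.5, 2.8, 37.5]
opening: 0.375
k -22.8 lat n 2.9 down -17.2 F axial,n,down 39.2 -8.9 -15.4 M [ 0.63  2.26 -0.04] yaw 23.9 t 33.35
```

```bash
python3 -m pendant '[[0,-1,-2,0],[0,-1,-2,0]]'; python3 -m pendant '[[0,0,0,0],[0,0,0,0],[0,0,0,0]]' 0.2; python3 -m pendant '[[0,0,-30,0],[0,0,-80,0],[0,-60,-120,0],[0,-120,-120,0],[0,-125,-120,0]]' ; python3 -c "
from h import *
snap('q1',[524,-30,140],60)
p=vision.read_camera('side')
for q in('crank','grip_mid','gear_nose'):
  for d in vision.find_in(p,q)[:1]: print(q,p['R'].T@(d['at']-p['t']),d['confidence'])"
```

```text
t: 33.6
eef_pos: [529.1, -44.9, 131.5]
tcp_rot: [-3.12, -0.019, 0.417]
ft_force: [0.6, -1.6, -1.3]
opening: 0.375
t: 33.98
eef_pos: [529.0, -44.8, 131.2]
tcp_rot: [-3.119, -0.018, 0.417]
ft_force: [-0.3, -0.5, -0.7]
opening: 0.637
t: 34.6
eef_pos: [476.1, 68.3, 254.8]
tcp_rot: [-3.119, -0.019, 0.42]
ft_force: [-0.2, 0.4, 0.5]
opening: 0.8
side crop origin 255 174 scale 6.666666666666667
top crop origin 266 169 scale 6.666666666666667
crank [528.74597425 -59.18635439 165.36424497] 0.86
grip_mid [532.4420775  -53.39345786 165.56715035] 0.62
gear_nose [525.68825481 -76.13719859  98.17102185] 0.66
```

View pics/q1.png

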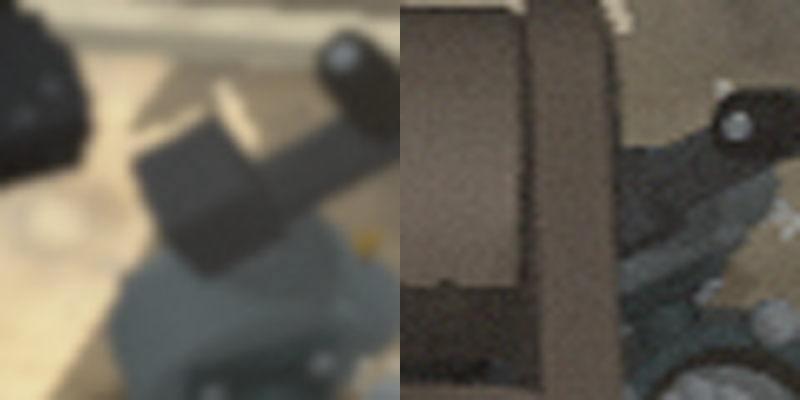

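```bash
python3 - <<'E'
from h import *
import pickle
P=pickle.load(open('P.pkl','rb'));a,b=P['side'],P['top']
g=tri([a,b],[(306.3,182.5),(316.6,188.)]); print("griptop",g)
Z=np.array([-.175,.468,.866]);n=np.array([.937,.35,0]);u=np.array([.303,-.811,.5])
for N in (np.array([527,-40.2,122.]),np.array([525,-40,126.])):
  for ph in (-10,-5,0,5,10):
    x=np.cos(np.radians(ph))*u+np.sin(np.radians(ph))*n*-1
    T=N+62*Z+70*x; print(ph,T.round(0),proj(a,T).round(1),proj(b,T).round(1), "hubtop",proj(a,N+46*Z).round(1))
shift([526,-50,150],24)
E
```

```text
griptop [538.5354629  -73.22860595 214.97385123]
-10 [548. -63. 210.] [301.8 179.7] [311.9 184.4] hubtop [280.7 200.7]
-5 [543. -66. 211.] [302.9 181.7] [313.2 186.6] hubtop [280.7 200.7]
0 [537. -68. 211.] [303.8 183.8] [314.2 188.8] hubtop [280.7 200.7]
5 [532. -70. 211.] [304.5 186.1] [315.1 191.2] hubtop [280.7 200.7]
10 [526. -71. 210.] [305.  188.4] [315.8 193.7] hubtop [280.7 200.7]
-10 [546. -63. 214.] [301.8 179.4] [312.  184.9] hubtop [280.6 200.5]
-5 [541. -65. 215.] [302.9 181.4] [313.3 187.1] hubtop [280.6 200.5]
0 [535. -68. 215.] [303.8 183.6] [314.3 189.4] hubtop [280.6 200.5]
5 [530. -70. 215.] [304.5 185.8] [315.2 191.8] hubtop [280.6 200.5]
10 [524. -71. 214.] [305.  188.2] [315.9 194.2] hubtop [280.6 200.5]
shift [ -4.3 127.  100.6] turn -0.2 yaw 23.8 pos [477.9  65.  253.5] F [0.4 0.2 0.3] M [-0.09  0.06  0.09] op 0.801 t 34.9
```

```bash
cat > wind.py <<'E'
from h import *
import sys
N=np.array([528,-45,125.]); Z=np.array([-.175,.468,.866]); n=np.array([.937,.35,0]); u=np.array([.303,-.811,.5])
def p(th,r=70,N=N): th=np.radians(th); return N+54*Z-np.array([0,0,8])+r*(np.cos(th)*u+np.sin(th)*n)
def cur():
    s=env.state(); d=s["eef_pos"]-p(0,0); return np.degrees(np.arctan2(d@n,d@u)),np.hypot(d@n,d@u),d@Z,s
if __name__=="__main__":
    th,r,z,s=cur(); R=Ro.from_euler("xyz",s["tcp_rot"]).as_matrix()
    print("theta %.1f r %.1f z %.1f"%(th,r,z),"F",s["ft_force"].round(1),"M",s["moment"].round(2),"yaw",np.degrees(s["tcp_rot"][2]).round(1),"t",s["t"].round(2),"op",s["opening"].round(3))
    if len(sys.argv)>1:
        base=float(sys.argv[1]); step=float(sys.argv[2]); k=int(sys.argv[3]) if len(sys.argv)>3 else 8
        print([[round(float(v)) for v in R.T@(p(base+step*(i+1))-s["eef_pos"])]+[0] for i in range(k)])
E
python3 -c "
from h import *
from wind import p
print(p(0)); shift(p(0)+[0,0,65],70)"
```

```text
[539.76  -76.498 198.764]
shift [ -0.5 154.2 -13.8] turn -46.2 yaw 23.8 pos [477.9  65.  253.5] F [0.4 0.2 0.3] M [-0.09  0.06  0.09] op 0.801 t 34.9
```

```bash
python3 -m pendant '[[0,40,-10,-10],[0,80,-14,-20],[0,120,-14,-31],[0,154,-14,-41],[0,154,-14,-46],[0,154,-14,-46]]'; python3 -c "
from h import *
from wind import p
snap('q2',[535,-70,200],80)
shift(p(0)+[0,0,0],70)"
```

```text
t: 35.65
eef_pos: [540.1, -77.4, 263.4]
tcp_rot: [-3.137, -0.028, 1.216]
ft_force: [0.0, -0.2, 0.1]
opening: 0.796
side crop origin 264 147 scale 5.0
top crop origin 274 150 scale 5.0
shift [-1.9 -0.1 65. ] turn -0.3 yaw 69.7 pos [540.1 -76.6 263.8] F [ 0.5 -0.1 -0. ] M [-0.05 -0.04  0.04] op 0.801 t 35.75
```

View pics/q2.png

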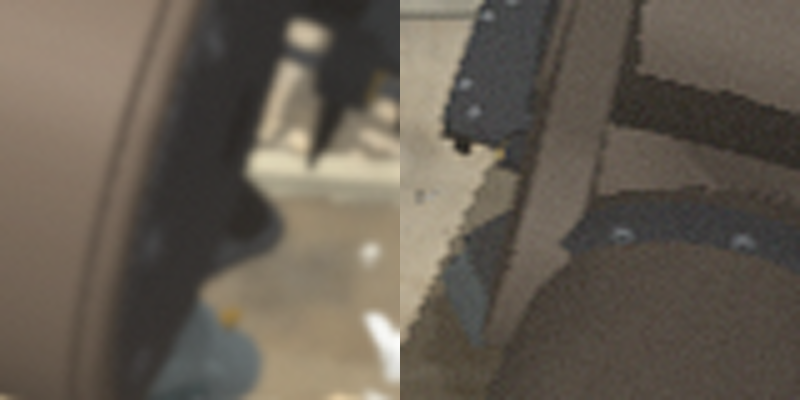

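```bash
python3 -m pendant '[[-2,0,25,0],[-2,0,50,0],[-2,0,65,0],[-2,0,65,0]]'; python3 -m pendant '[[0,0,0,0],[0,0,0,0],[0,0,0,0],[0,0,0,0],[0,0,0,0],[0,0,0,0],[0,0,0,0]]' 1; python3 wind.py
```

```text
t: 36.25
eef_pos: [539.6, -76.4, 198.1]
tcp_rot: [-3.136, -0.028, 1.216]
ft_force: [-0.7, 0.0, -0.4]
opening: 0.8
t: 37.12
eef_pos: [539.6, -76.4, 198.0]
tcp_rot: [-3.136, -0.028, 1.216]
ft_force: [-0.5, 0.4, -0.2]
opening: 0.298Traceback (most recent call last):
  File "wind.py", line 9, in <module>
    print("theta %.1f r %.1f z %.1f"%(th,r,z),"F",s["ft_force"].round(1),"M",s["moment"].round(2),"yaw",np.degrees(s["tcp_rot"][2]).round(1),"t",s["t"].round(2),"op",s["opening"].round(3))
                                                                                                                                                 ^^^^^^^^^^^^
AttributeError: 'float' object has no attribute 'round'
```

```bash
sed -i 's/s\["t"\].round(2)/round(float(s["t"]),2)/; s/s\["opening"\].round(3)/round(float(s["opening"]),3)/' wind.py; python3 -m pendant '[[0,0,0,0]]'; python3 wind.py 0 10 8
```

```text
t: 37.25
eef_pos: [539.6, -76.4, 198.1]
tcp_rot: [-3.136, -0.028, 1.216]
ft_force: [0.9, 0.9, -0.6]
opening: 0.298
theta -0.1 r 69.5 z -0.5 F [ 0.9  0.9 -0.6] M [-0.05 -0.11 -0.04] yaw 69.7 t 37.25 op 0.298
[[9, 9, 0, 0], [18, 16, 2, 0], [29, 21, 5, 0], [40, 25, 8, 0], [51, 27, 13, 0], [62, 26, 18, 0], [72, 24, 24, 0], [82, 20, 30, 0]]
```

```bash
python3 -m pendant '[[9,9,0,0],[18,16,2,0],[29,21,5,0]]'; python3 wind.py; python3 -m pendant '[[0,0,0,0]]';python3 wind.py 30 12 8
```

```text
t: 37.62
eef_pos: [569.7, -55.7, 193.3]
tcp_rot: [-3.135, -0.028, 1.216]
ft_force: [-6.5, 0.4, -2.1]
opening: 0.303
theta 30.7 r 69.1 z -0.2 F [-6.5  0.4 -2.1] M [-0.06  1.15 -0.09] yaw 69.7 t 37.62 op 0.303
t: 37.75
eef_pos: [570.3, -54.9, 193.0]
tcp_rot: [-3.135, -0.028, 1.217]
ft_force: [-3.2, 2.3, 0.2]
opening: 0.298
theta 31.6 r 69.0 z -0.2 F [-3.2  2.3  0.2] M [ 0.06  0.63 -0.11] yaw 69.7 t 37.75 op 0.298
[[11, 4, 3, 0], [25, 6, 9, 0], [38, 4, 16, 0], [50, 0, 23, 0], [60, -7, 31, 0], [68, -17, 39, 0], [74, -28, 46, 0], [78, -41, 52, 0]]
```

```bash
python3 -m pendant '[[11,4,3,0],[25,6,9,0],[38,4,16,0],[50,0,23,0],[60,-7,31,0],[68,-17,39,0],[74,-28,46,0],[78,-41,52,0]]'; python3 wind.py 126 12 8
```

```text
t: 38.75
eef_pos: [561.5, 35.0, 145.6]
tcp_rot: [3.141, -0.031, 1.217]
ft_force: [1.1, 8.1, 15.4]
opening: 0.311
theta 124.2 r 71.9 z 2.4 F [ 1.1  8.1 15.4] M [ 0.42  0.01 -0.21] yaw 69.7 t 38.75 op 0.311
[[-2, -15, 8, 0], [-4, -29, 12, 0], [-9, -43, 15, 0], [-16, -55, 16, 0], [-26, -66, 16, 0], [-37, -75, 14, 0], [-50, -82, 11, 0], [-63, -86, 6, 0]]
```

```bash
python3 -m pendant '[[-2,-15,5,0],[-4,-29,9,0],[-9,-43,12,0],[-16,-55,13,0],[-26,-66,13,0],[-37,-75,11,0],[-50,-82,8,0],[-63,-86,3,0]]'; python3 wind.py 222 12 8
```

```text
t: 39.75
eef_pos: [455.3, 7.6, 140.1]
tcp_rot: [-3.133, -0.032, 1.217]
ft_force: [-13.6, 12.0, 0.5]
opening: 0.305
theta -136.9 r 72.8 z 3.4 F [-13.6  12.    0.5] M [1.85 2.44 0.02] yaw 69.7 t 39.75 op 0.305
[[-14, 3, -4, 0], [-26, 4, -10, 0], [-38, 9, -18, 0], [-49, 16, -25, 0], [-57, 25, -33, 0], [-63, 36, -40, 0], [-66, 49, -47, 0], [-67, 62, -52, 0]]
```

```bash
sed -i 's/^def p(/N=N-2*n-1.5*u+2*Z\ndef p(/' wind.py; python3 wind.py 223 12 8
```

```text
theta -137.3 r 70.4 z 1.4 F [-13.6  12.    0.5] M [1.85 2.44 0.02] yaw 69.7 t 39.75 op 0.305
[[-14, 0, -5, 0], [-27, 1, -12, 0], [-39, 6, -19, 0], [-49, 13, -27, 0], [-57, 23, -35, 0], [-63, 34, -42, 0], [-66, 47, -48, 0], [-66, 60, -54, 0]]
```

```bash
python3 -m pendant '[[-14,0,-5,0],[-27,1,-12,0],[-39,6,-19,0],[-49,13,-27,0],[-57,23,-35,0],[-63,34,-42,0],[-66,47,-48,0],[-66,60,-54,0]]'; python3 wind.py 319 12 8; python3 -c "
from h import *
snap('q3',[515,-50,180],90)"
```

```text
t: 40.75
eef_pos: [488.8, -77.8, 192.4]
tcp_rot: [-3.134, -0.03, 1.217]
ft_force: [-3.4, -1.1, 1.2]
opening: 0.296
theta -40.6 r 71.0 z 0.8 F [-3.4 -1.1  1.2] M [-0.25  0.63  0.05] yaw 69.7 t 40.75 op 0.296
[[3, 14, -3, 0], [8, 27, -6, 0], [16, 40, -7, 0], [25, 50, -7, 0], [37, 59, -5, 0], [49, 66, -1, 0], [63, 70, 3, 0], [76, 71, 9, 0]]
side crop origin 249 153 scale 4.444444444444445
top crop origin 261 155 scale 4.444444444444445
```

View pics/q3.png

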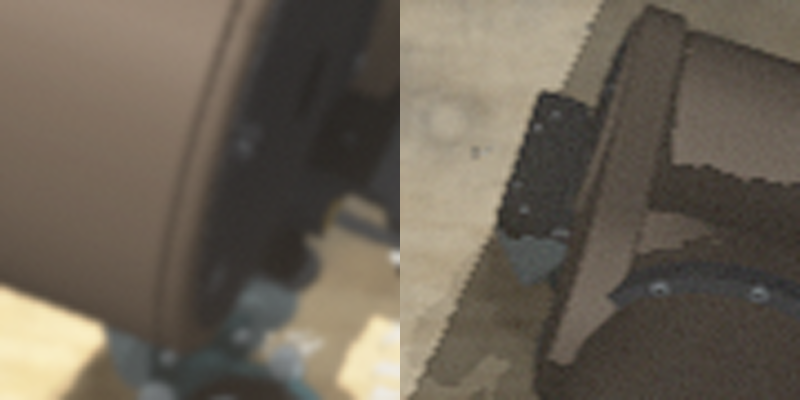

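```bash
python3 -m pendant '[[3,14,-3,0],[8,27,-6,0],[16,40,-7,0],[25,50,-7,0],[37,59,-5,0],[49,66,-1,0],[63,70,3,0],[76,71,9,0]]'; python3 wind.py 55 12 8
```

```text
t: 41.85
eef_pos: [584.1, -30.4, 185.9]
tcp_rot: [-3.139, -0.031, 1.217]
ft_force: [-0.9, 1.1, 6.1]
opening: 0.297
theta 55.5 r 72.4 z 0.7 F [-0.9  1.1  6.1] M [-0.29  0.45 -0.17] yaw 69.7 t 41.85 op 0.297
[[12, -4, 8, 0], [23, -9, 15, 0], [34, -16, 23, 0], [42, -25, 30, 0], [47, -37, 38, 0], [50, -50, 44, 0], [51, -63, 49, 0], [48, -77, 54, 0]]
```

```bash
python3 -m pendant '[[12,-4,8,0],[23,-9,15,0],[34,-16,23,0],[42,-25,30,0],[47,-37,38,0],[50,-50,44,0],[51,-63,49,0],[48,-77,54,0]]'; python3 wind.py 151 12 8
```

```text
t: 42.85
eef_pos: [530.0, 45.7, 134.7]
tcp_rot: [3.141, -0.036, 1.217]
ft_force: [0.1, 19.0, 13.5]
opening: 0.307
theta 150.3 r 72.1 z 1.5 F [ 0.1 19.  13.5] M [ 2.83  0.02 -0.17] yaw 69.7 t 42.85 op 0.307
[[-8, -13, 3, 0], [-15, -26, 4, 0], [-25, -37, 4, 0], [-37, -46, 2, 0], [-49, -52, -2, 0], [-62, -56, -7, 0], [-76, -57, -13, 0], [-88, -55, -20, 0]]
```

```bash
python3 -m pendant '[[-5,-13,2,0],[-12,-26,2,0],[-22,-37,2,0],[-34,-47,0,0],[-47,-54,-4,0],[-61,-58,-9,0],[-75,-59,-14,0],[-88,-57,-21,0]]'; python3 wind.py 247 12 8
```

```text
t: 43.85
eef_pos: [444.3, -17.9, 152.3]
tcp_rot: [-3.14, -0.036, 1.217]
ft_force: [-3.3, 4.8, 1.1]
opening: 0.294
theta -112.9 r 72.6 z 2.0 F [-3.3  4.8  1.1] M [0.67 0.4  0.06] yaw 69.7 t 43.85 op 0.294
[[-11, 8, -6, 0], [-22, 15, -14, 0], [-30, 24, -21, 0], [-35, 36, -29, 0], [-38, 49, -35, 0], [-39, 62, -40, 0], [-36, 76, -44, 0], [-31, 90, -47, 0]]
```

```bash
python3 -m pendant '[[-11,7,-6,0],[-22,14,-14,0],[-30,23,-21,0],[-35,35,-29,0],[-38,48,-35,0],[-39,61,-40,0],[-36,75,-44,0],[-31,89,-47,0]]'; python3 wind.py 343 12 8
```

```text
t: 44.85
eef_pos: [517.0, -81.6, 199.5]
tcp_rot: [3.14, -0.034, 1.216]
ft_force: [-4.2, -5.1, 9.3]
opening: 0.287
theta -17.0 r 72.2 z 0.2 F [-4.2 -5.1  9.3] M [-1.06  0.71 -0.05] yaw 69.7 t 44.85 op 0.287
[[9, 12, 0, 0], [19, 23, 1, 0], [30, 32, 3, 0], [43, 38, 6, 0], [56, 42, 11, 0], [70, 43, 17, 0], [82, 41, 24, 0], [94, 36, 31, 0]]
```

```bash
python3 -m pendant '[[9,12,0,0],[19,23,1,0],[30,32,3,0],[43,38,6,0]]'; python3 wind.py 31 12 4
```

```text
t: 45.35
eef_pos: [569.6, -55.5, 196.8]
tcp_rot: [3.135, -0.033, 1.216]
ft_force: [0.4, -1.3, 11.2]
opening: 0.29
theta 30.8 r 72.8 z 0.9 F [ 0.4 -1.3 11.2] M [-0.66 -0.11 -0.2 ] yaw 69.7 t 45.35 op 0.29
[[14, 2, 7, 0], [27, 3, 13, 0], [40, 1, 20, 0], [52, -4, 27, 0]]
```

```bash
python3 -m pendant '[[14,2,6,0],[27,3,12,0],[40,1,19,0],[52,-4,26,0]]'; python3 wind.py 79 12 4
```

```text
t: 45.85
eef_pos: [586.7, -4.7, 174.4]
tcp_rot: [3.128, -0.035, 1.215]
ft_force: [1.4, 4.0, 14.5]
opening: 0.29
theta 77.9 r 72.7 z 2.3 F [ 1.4  4.  14.5] M [ 0.   -0.15 -0.24] yaw 69.6 t 45.85 op 0.29
[[9, -10, 10, 0], [17, -19, 18, 0], [23, -31, 25, 0], [26, -44, 31, 0]]
```

```bash
python3 -m pendant '[[9,-10,7,0],[17,-19,15,0],[23,-31,22,0],[26,-44,28,0]]'; python3 wind.py 127 12 4
```

```text
t: 46.35
eef_pos: [557.0, 36.9, 148.4]
tcp_rot: [3.123, -0.039, 1.215]
ft_force: [1.1, 11.3, 15.1]
opening: 0.302
theta 124.9 r 70.6 z 4.5 F [ 1.1 11.3 15.1] M [ 1.16 -0.09 -0.22] yaw 69.6 t 46.35 op 0.302
[[-2, -15, 10, 0], [-4, -29, 14, 0], [-9, -42, 16, 0], [-17, -55, 17, 0]]
```

```bash
python3 -m pendant '[[0,-15,5,0],[-2,-29,8,0]]'; python3 wind.py 149 12 4;  python3 -m pendant '[[-5,-13,2,0],[-11,-25,2,0]]'; python3 wind.py 173 12 4
```

```text
t: 46.6
eef_pos: [529.8, 45.8, 140.4]
tcp_rot: [3.12, -0.04, 1.215]
ft_force: [0.9, 3.2, 4.6]
opening: 0.299
theta 149.3 r 69.6 z 6.5 F [0.9 3.2 4.6] M [ 0.09 -0.09 -0.21] yaw 69.6 t 46.6 op 0.299
[[-7, -11, 8, 0], [-14, -24, 9, 0], [-24, -35, 9, 0], [-35, -44, 7, 0]]
t: 46.85
eef_pos: [502.4, 44.3, 137.4]
tcp_rot: [3.12, -0.041, 1.215]
ft_force: [1.5, 2.2, -1.5]
opening: 0.296
theta 172.3 r 69.1 z 7.9 F [ 1.5  2.2 -1.5] M [ 0.25 -0.19 -0.06] yaw 69.6 t 46.85 op 0.296
[[-13, -10, 7, 0], [-24, -19, 5, 0], [-36, -26, 1, 0], [-49, -30, -4, 0]]
```

```bash
python3 -m pendant '[[-11,-10,5,0],[-22,-19,3,0]]'; python3 wind.py 197 12 4;  python3 -m pendant '[[-12,-6,-1,0],[-24,-11,-5,0]]'; python3 wind.py 221 12 4
```

```text
t: 47.1
eef_pos: [475.9, 31.5, 132.9]
tcp_rot: [3.122, -0.043, 1.213]
ft_force: [7.2, 29.7, 5.0]
opening: 0.297
theta -163.7 r 71.3 z 2.7 F [ 7.2 29.7  5. ] M [ 5.29 -1.39  0.13] yaw 69.5 t 47.1 op 0.297
[[-15, -5, -2, 0], [-28, -10, -7, 0], [-41, -11, -13, 0], [-54, -9, -20, 0]]
t: 47.35
eef_pos: [461.3, 16.2, 138.0]
tcp_rot: [3.113, -0.053, 1.21]
ft_force: [30.5, 53.8, -12.1]
opening: 0.46
theta -146.0 r 69.8 z 2.5 F [ 30.5  53.8 -12.1] M [ 9.31 -5.37  0.1 ] yaw 69.3 t 47.35 op 0.46
[[-22, -3, -7, 0], [-35, -1, -14, 0], [-47, 3, -21, 0], [-57, 11, -29, 0]]
```

```bash
python3 -m pendant '[[8,5,2,0],[14,9,3,0],[14,9,3,0]]'; python3 wind.py
```

```text
t: 47.72
eef_pos: [475.1, 27.6, 136.2]
tcp_rot: [3.113, -0.055, 1.209]
ft_force: [1.3, 19.1, 4.4]
opening: 0.284
theta -160.9 r 67.6 z 3.9 F [ 1.3 19.1  4.4] M [ 3.46 -0.31 -0.01] yaw 69.3 t 47.73 op 0.284
```

```bash
python3 -m pendant '[[4,0,0,0],[4,0,0,0],[4,0,0,0],[4,0,0,0]]' 0.3; python3 -m pendant '[[4,0,-40,0],[4,0,-90,0],[50,0,-110,0],[110,0,-110,0],[170,0,-110,0],[230,0,-110,0]]'; python3 -c "
from h import *
snap('r1',[500,-30,120],110)
s=env.state();print(s['eef_pos'],s['opening'])"
```

```text
t: 48.22
eef_pos: [476.4, 31.0, 136.3]
tcp_rot: [3.114, -0.055, 1.209]
ft_force: [0.5, -0.1, 0.5]
opening: 0.651
t: 48.98
eef_pos: [553.2, 242.9, 258.9]
tcp_rot: [3.113, -0.055, 1.209]
ft_force: [1.6, -0.8, -0.4]
opening: 0.699
side crop origin 229 162 scale 3.6363636363636362
top crop origin 241 154 scale 3.6363636363636362
[553.68909066 245.32247786 258.31416593] 0.6967436238265642
```

View pics/r1.png

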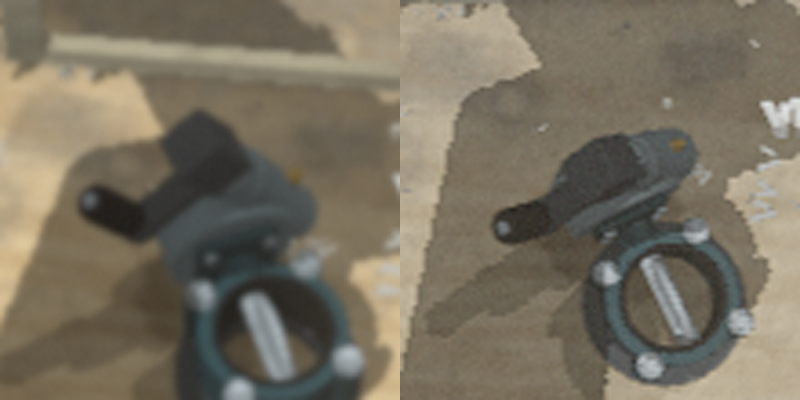

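```bash
python3 - <<'E'
from h import *
from scipy.optimize import minimize_scalar
import wind
P={n:vision.read_camera(n) for n in("side","top")}
for n in P: cv2.imwrite(f"pics/f_{n}.png",P[n]["pixels"][:,:,::-1])
a,b=P["side"],P["top"]
g=tri([a,b],[(254.6,217.6),(269.3,216.7)]); print("griptop",g, "reproj",proj(a,g),proj(b,g))
N0=np.array([528,-45,125.]);Z,n,u=wind.Z,wind.n,wind.u
d=g-N0; print("along Z",d@Z,"ang",np.degrees(np.arctan2(d@n,d@u)),"r",np.hypot(d@n,d@u))
g0=np.array([538.5,-73.2,215]);d=g0-N0;print("start: along Z",d@Z,"ang",np.degrees(np.arctan2(d@n,d@u)))
im=[]
for nm,p in P.items():
    x0,y0=proj(p,[515,-30,140]).astype(int)-30; im.append(cv2.convertScaleAbs(cv2.resize(p["pixels"][y0:y0+60,x0:x0+60,::-1],(400,400),interpolation=cv2.INTER_CUBIC),alpha=1.8))
cv2.imwrite("pics/r2.png",np.hstack(im))
E
```

```text
griptop [480.93263715  39.81980549 139.5964914 ] reproj [253.95193894 217.6630728 ] [269.87870208 216.56973505]
along Z 60.57301902204663 ang -169.2257532992845 r 77.11139531456851
start: along Z 62.9049 ang -0.02540146029464156
```

View pics/r2.png

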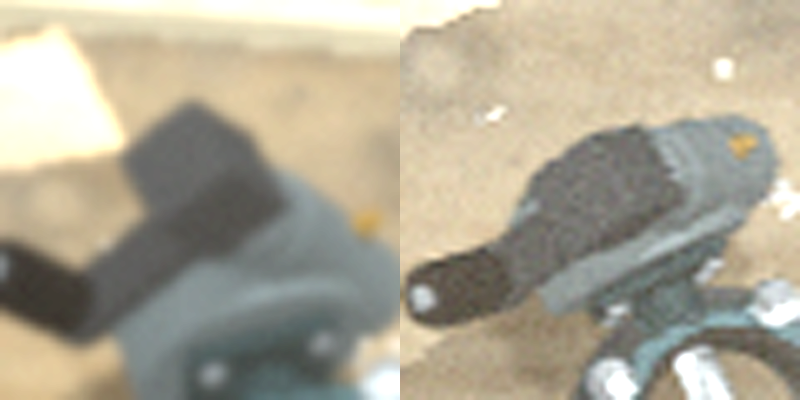

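```bash
python3 -c "
from h import *
shift([520.5,-24,205],None)"
```

```text
shift [-262.4   62.7   40.7] yaw 69.4 pos [552.4 241.7 258.1] F [ 0.1 -0.6 -1. ] M [-0.03  0.04 -0.05] op 0.702 t 49.17
```

```bash
python3 -m pendant '[[-52,12,0,0],[-105,25,0,0],[-157,37,0,0],[-210,50,0,0],[-262,63,0,0],[-262,63,10,0],[-262,63,35,0],[-262,63,41,0]]' 1; python3 -m pendant '[[0,0,10,0],[0,0,16,0],[0,0,18,0]]'; python3 -m pendant '[[0,0,4,0],[0,0,6,0]]'
```

```text
t: 50.18
eef_pos: [519.8, -23.6, 203.6]
tcp_rot: [3.117, -0.054, 1.21]
ft_force: [-0.0, 0.2, -0.4]
opening: 0.008
t: 50.55
eef_pos: [520.6, -22.7, 185.5]
tcp_rot: [3.117, -0.054, 1.21]
ft_force: [0.6, -0.0, 0.3]
opening: 0.003
t: 50.8
eef_pos: [520.9, -22.4, 179.4]
tcp_rot: [3.117, -0.054, 1.21]
ft_force: [-0.5, 0.3, 0.2]
opening: 0.004
```

```bash
python3 -m pendant '[[0,0,4,0],[0,0,5,0]]'; python3 -m pendant '[[0,0,3,0],[0,0,4,0]]'; python3 -m pendant '[[0,0,2,0],[0,0,3,0]]'
```

```text
t: 51.05
eef_pos: [521.8, -22.3, 175.7]
tcp_rot: [3.114, -0.054, 1.21]
ft_force: [-4.5, 1.6, 20.2]
opening: 0.001
t: 51.3
eef_pos: [522.9, -22.3, 174.9]
tcp_rot: [3.11, -0.055, 1.211]
ft_force: [-12.9, 1.6, 43.4]
opening: 0.006
t: 51.55
eef_pos: [523.3, -22.3, 174.9]
tcp_rot: [3.107, -0.055, 1.211]
ft_force: [-15.6, -0.3, 43.5]
opening: 0.006
```

```bash
python3 -m pendant '[[0,0,-20,0],[0,0,-70,0],[50,0,-90,0],[110,0,-90,0],[170,0,-90,0],[230,0,-90,0],[230,0,-90,0]]'; python3 -c "
from h import *
snap('r3',[500,-30,120],110)
snap('r4')
s=env.state();print(s['eef_pos'],s['ft_force'],s['t'])"
```

```text
t: 52.42
eef_pos: [599.8, 192.4, 276.7]
tcp_rot: [3.107, -0.056, 1.215]
ft_force: [-1.3, -1.1, -0.8]
opening: 0.006
side crop origin 229 162 scale 3.6363636363636362
top crop origin 241 154 scale 3.6363636363636362
[599.0852964  188.13394115 277.26118652] [ 0.07043598 -0.82583552 -0.10265439] 52.625
```

View pics/r3.png

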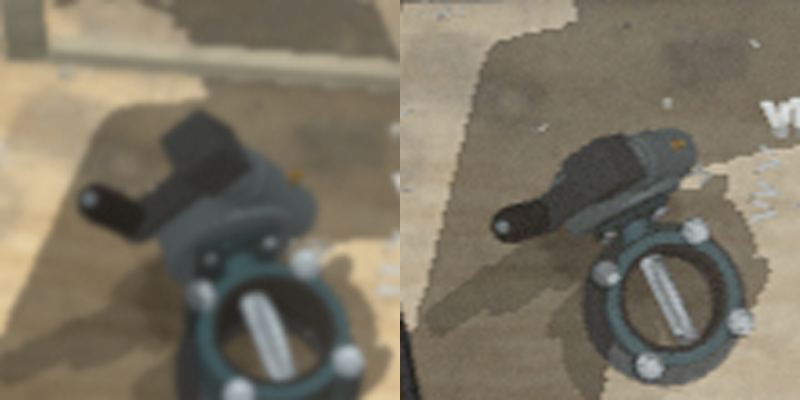

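View pics/r4.png

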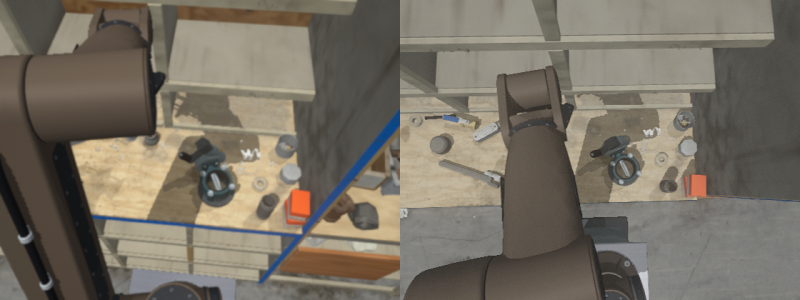

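```bash
python3 -m pendant '[[0,-30,0,0],[0,-60,0,0],[0,-60,0,0]]'; python3 -c "
from h import *
print(job.job_done()); print(env.state()['t'])"
```

```text
t: 53.0
eef_pos: [541.8, 208.7, 275.8]
tcp_rot: [3.107, -0.055, 1.21]
ft_force: [0.0, 0.5, 0.4]
opening: 0.005
the job is handed in; nothing more can be done
None
the job is handed in; nothing more can be done
```

The crank is seated on the shaft, the valve is wound up against its open stop, and the job was handed in at about 53 s with the gripper clear of everything.

**How it went:** The moves cannot tilt the tool, so I gripped the hub and levered the arm against the shaft tip until the crank leaned to match the shaft. The first fitting attempts only rested on the tip because the hub had slipped in the jaws. I measured the slip in a picture, corrected for it and slid the crank home. I then wound it about 2.5 turns anticlockwise by its grip until it hit a hard stop.

**Final checks:**
- **Valve:** the disc shows on edge in both cameras. I measured about 911° of winding, roughly ±8°; 900° is the most possible, so it started almost closed.
- **Crank:** a 43 N push on the hub top gave no movement, and no gap shows under the hub. My nose height is only good to about 4 mm, so I could not measure the seating depth exactly.
- **Loose fittings, junction box and tape:** I saw no contact and no unexpected forces. In the last wide picture the arm hid the fittings near the crank's start position, so I only confirmed the tape and the box there.

**Against the limits:**
- **Joint range:** an early reach test took joint 3 to 0.047 rad, just past its 0.05 limit.
- **Stop force:** the wrist force reached about 63 N at the stop, within the 120 N limit. The jaws were forced open for a moment.
- **Hub push:** the 43 N hub push was applied with the closed fingertips, not the gripper body, so I don't believe the 40 N limit applies to it.

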